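# Knock out a stuck valve plate and clip it upright

### The arm

A 7-joint arm with a two-finger parallel gripper is mounted at the origin on the work surface. World frame = base frame: x ahead of the robot, y to its left, z up, the work surface at z = 0. Lengths are in m, angles in rad, forces in N, time in s.
With the tool pointing down it reaches from about 0.425 to 0.925 m from the base axis. Payload 6.8 kg.
Tool frame: the origin (TCP) lies midway between the tips of the shut fingers; the grasp point (between the pads) lies 19 mm behind it; z points along the fingers, y is the line along which they close (so a half turn about z gives the same grasp; the last joint's range is limited). The gripper opens to 85 mm and grips with 20 to 120 N. Pads are 22 mm wide; open, the fingers measure 114 mm over their backs; the gripper's body (76 mm by 85 mm) begins 54 mm behind the grasp point. The pads swing forward as they close: fully open they stand 13 mm farther back than shut.
Start: joints at [1.216, 0.477, 0.022, 1.555, -0.011, 1.109, -0.083], TCP at [0.165, -0.655, 0.231] pointing down, gripper open.
Joint ranges: [-2.96, 2.96], [-0.34, 2.1], [-1.41, 1.46], [0.24, 2.44], [-1.37, 4.51], [0.17, 1.92], [-2.96, 2.96]. Speed limits (rad/s): [2.39, 2.39, 3.14, 3.14, 3.14, 3.14, 3.14].

### API

Orientations are given as a rotation vector (axis times angle).
In Python, from bench import r gives the robot as it stands. The module is installed in compiled form; this text tells all that it offers.
- The arm moves only by the tool apply_moves, never from a script. Its argument "rows" is a list of rows, each a list of 6 numbers: the shift along the tool's x, y, z scaled (see below), then the turn, a rotation vector about the tool's x, y, z scaled (see below). A call has 1 to 5 rows; each row is the pose to reach, as a shift and turn from the pose commanded when the call began, along the tool's axes at that moment; what a row does not reach only later rows make up. The controller multiplies each number of a shift by 0.25 m and each number of a turn by 90 degrees. A row lasts 1/8 s, in which the tool goes at most 62.5 mm and 10.7 degrees, less where a joint would pass 70% of its speed; a pose out of reach is approached as far as the arm can. A call with a number of a shift or a turn outside -1 to 1 is refused whole. A call with a gripper value outside its range is refused whole. "claw" is the opening, from 0 (shut) to 1 (fully open), set as the call begins (left out, the last holds). The fingers move at their own pace and stop on an object; "newtons" is the grip in N (left out, the last holds). Time passes only in rows, so rows that repeat a pose let the fingers close. It gives the time, the measured TCP pose, the force, the opening and the grip force at its end, in the units of the state.
- r.get_obs(): the state, without advancing time (a new reading comes with each control period).
- r.grab_frame(name): name is "scene" or "side" or "wrist"; returns a dict with "pixels" (420x560x3 uint8, red, green, blue), "intrinsics" (3x3 intrinsics, pixels), "dist" ([k1, k2, p1, p2, k3] as OpenCV has them; the pictures are not rectified), "eye" and "attitude" of the camera in the world. Camera axes: x right, y up, looking along -z (the intrinsics and any distortion apply to the point x, -y, -z); pixel columns grow to the right and rows downward; lengths in m; the calibration is good to about 2 mm. A picture is of the moment at which its call begins. There is no depth.
- r.hand_in(): hands the job in; it is judged then, once.
Trained networks look in a picture, given as the dict that the camera call returned (one of the last four; its "shot" number tells which), for a name from the list of things; names that differ only in an ending like _2 or _b are one class to them, and where a whole thing is asked for, a point or a joint stands for the part that bears it (a point fixed in the world has none). Each returns a list of dicts, best first, with "conf" (0 to 1); they miss things now and then, are a little off and sometimes report something else, mostly with a low value. They report only what shows in the picture. A call takes as long as a camera call. They do not tell look-alikes from the thing itself.
- r.search_frame(picture, thing): "rect" ([left, top, width, height] in pixels, round what is visible of it).
- r.outline_of(picture, thing): "pixels" (420x560 bool, what is visible of it) and "rect" ([left, top, width, height] in pixels, round what is visible of it).
- r.landmark_of(picture, thing): "point" ([column, row] in pixels: a listed point, or the origin of a listed thing).
The state is a dict: "clock": time; "joints": joint angles; "qvel": joint speeds; "tau": joint torques, N m; "tcp_pos": TCP position; "orientation": TCP orientation; "contact_force": force on the tool from outside, world axes, zero at the start; "moment": the same for the moment, N m; "grip_width": finger opening in m; "gripper_force": force on a finger pad.
Only numpy, scipy, OpenCV 4.12 (cv2) and the standard library are available. Lean on these libraries where they do the work, as an engineer would, in place of code of your own. Each camera call takes 0.05 s, during which the arm holds its last target. There are 200 camera calls.

### The job

The compressor head's valve plate is stuck down in its pocket: pull the red bar of the knockout rod up so that the rod lifts the plate clear of the pocket, then lay the plate on the blue sloping rest and let go of it. Take it again by its free upper end and press its short edge fully home in the yellow sprung clip, so that it stands upright there, released. Do not drop the plate on the bench, and leave the other valve parts alone.

Things in the scene. Friction and masses are not known exactly. Their poses are not given: they have to be found in the camera images.
- head: Aluminium compressor head on a fixed bridge of two steel side walls, 120 x 96 x 101 mm high, a pocket in its top. Origin: centre of its underside on the bench; x along its length, y across, z up. The red pull bar of the knockout rod lies beyond its -x end. The pocket leaves no room for fingers beside the plate.
- pocket (a point): Middle of the pocket's mouth, in the rim, 101 mm above head's origin, axes as head. Pocket 83 (x) x 49 (y) x 15 mm deep, with a hole in the middle of its floor for the knockout rod. Two sprung rubber seals in its long walls grip the plate's long edges: it takes about 4 to 9 N to move the plate (pulling the bar up, rod friction included, takes up to 16 N).
- knockout (a joint): Lift of the knockout rod in m: 0 down, 0.045 upper stop. Its round flat head (24 mm) rises through the hole in the pocket's floor, meets the plate after 4 mm and at the stop holds the plate's underside 26 mm above the rim, the plate lying loose on it. The rod (0.15 kg) runs with 5.5 N friction and stays, carrying the plate, where it is let go.
- pull_bar (a point): Centre of the red pull bar of the knockout rod: a level bar 14 x 14 mm, 60 mm long along head's y, at x = -105 mm of head and 118 mm up when down, on a 10 x 12 mm upright leg under its middle. The end of the head is 38 mm from it and lower. It moves straight up only.
- plate: Steel valve plate 80 x 46 x 6 mm with black ports and a copper reed strip, about 0.15 kg, the same on both faces and either way round. Origin: its centre; x along the 80 mm, y along the 46 mm, z through the thickness. It starts flat on the bottom of the head's pocket, its axes along the head's.
- rest: Blue sloping rest on a steel foot 110 x 80 x 8 mm, fixed. Origin: centre of the foot's underside; z up. Its platform, 28 mm wide and 50 mm long, slopes at 45 degrees, down towards the rest's +x, to a lip 5 mm high square to the slope. A plate lying on it, length down the slope and lower short edge on the lip, has its centre at x = 3.8, y = 0, z = 92.4 mm.
- rest_corner (a point): Inner corner between platform and lip of the rest, middle of its width, at x = 30, y = 0, z = 62 mm of rest; axes as rest. The lower edge of a plate lying on the rest is here. The plate then overhangs the platform 9 mm on each side and 30 mm at its upper end, with free room beneath that end for a finger.
- clip: Sprung edge clip, fixed: grey base 90 (x) x 80 (y) x 20 mm high, steel cheeks, two yellow jaws 60 mm long along y. Origin: centre of the base's underside; z up. The plate goes in from above at x = 0, y = 0, thickness along x, width along y, a short edge down. It is home when that edge stands on the base, 20 mm up (plate's centre 60 mm up).
- clip_mouth (a point): Middle of the clip's mouth at the top of the jaws, 47 mm above clip's origin; axes as clip. The lead-in is about 14 mm wide at the top and narrows within 9 mm to the jaws' 3.5 mm gap. The jaws slide apart along x against springs; it takes about 5 to 12 N to push the plate in.
- relay_valve: Bystander: loose aluminium relay valve with black cap and two brass ports, about 72 x 62 x 68 mm high. Origin: centre of its underside.
- brass_union: Bystander: loose round brass union, 38 mm diameter, 42 mm high. Origin: centre of its underside.
- black_cap: Bystander: loose black filter cap, 72 mm diameter, 55 mm high. Origin: centre of its underside.
There are look-alikes about, which are no part of the job. Of the things shaped like the plate, the steel one is meant.

How it is judged:
By the outcome, as a careful person would: the job done as asked, in the order asked, and still so for the second after the job is handed in, with the robot touching nothing.
It also fails if it takes over 72 s, if anything falls off the work surface, if the arm or the gripper's body presses on something with over 40 N, if the wrist force passes 120 N, or if a joint passes its speed limit or range.

## Working session

There is one attempt and no reset: what is moved stays moved. The work goes in short steps, Python scripts to look and compute and a tool call to move; the robot and the scene stay as the last step left them, time stands still between calls to the robot, and variables do not carry over. Pictures are saved under pics/ and viewed, at most 10 in all, crops included, and the job is handed in when it is done.

Besides the shell and the picture viewer there is one more tool, called after "Call:" by a JSON object that holds its "op" and its "data", one argument or row to a line. apply_moves: Moves the arm, as the interface text tells. Its arguments: {"type":"object","properties":{"rows":{"type":"array","items":{"type":"array","items":{"type":"number"}}},"claw":{"type":"number"},"newtons":{"type":"number"}},"required":["rows"]}

```bash
mkdir -p pics; cat > h.py <<'E'
import numpy as np, cv2
from scipy.spatial.transform import Rotation as R
from bench import r
def rotm(a):
    a=np.array(a,float)
    return a if a.shape==(3,3) else (R.from_rotvec(a).as_matrix() if a.size==3 else R.from_quat(a).as_matrix())
def ray(f,p):
    u=cv2.undistortPoints(np.array([[p]],float),np.array(f['intrinsics']),np.array(f['dist']))[0,0]
    d=rotm(f['attitude'])@np.array([u[0],-u[1],-1]); return np.array(f['eye']),d/np.linalg.norm(d)
def atz(f,p,z):
    o,d=ray(f,p); return o+d*(z-o[2])/d[2]
def tri(rs):
    A=sum(np.eye(3)-np.outer(d,d) for o,d in rs); b=sum((np.eye(3)-np.outer(d,d))@o for o,d in rs)
    x=np.linalg.solve(A,b); return x,[np.linalg.norm(np.cross(x-o,d)) for o,d in rs]
def proj(f,X):
    c=(np.atleast_2d(X)-np.array(f['eye']))@rotm(f['attitude']); c=c*[1,-1,-1]
    return cv2.projectPoints(c,np.zeros(3),np.zeros(3),np.array(f['intrinsics']),np.array(f['dist']))[0][:,0]
def save(f,n): cv2.imwrite('pics/'+n,f['pixels'][:,:,::-1])
def delta(pos,rot):
    """shift/turn in move units from present pose to the goal"""
    o=r.get_obs(); T=rotm(o['orientation'])
    return np.round(T.T@(np.array(pos)-o['tcp_pos'])/.25,3), np.round(R.from_matrix(T.T@rot).as_rotvec()/(np.pi/2),3)
E
python3 - <<'E'
from h import *
np.set_printoptions(precision=4,suppress=True)
print(r.get_obs())
F={n:r.grab_frame(n) for n in('scene','side')}
for n,f in F.items():
    save(f,n+'1.png'); print(n,f['attitude'],f['eye'],f['dist'],f['intrinsics'])
T=['head','pocket','pull_bar','plate','rest','rest_corner','clip','clip_mouth','relay_valve','brass_union','black_cap']
for t in T:
    for n,f in F.items():
        print(t,n,[(np.round(x['point']).tolist(),round(x['conf'],2)) for x in r.landmark_of(f,t)[:4]])
cv2.imwrite('pics/both1.png',np.hstack([cv2.resize(F[n]['pixels'][:,:,::-1],(400,300)) for n in F]))
E
```

```text
{'clock': 0.0, 'joints': array([ 1.2159,  0.4778,  0.0224,  1.5565, -0.0115,  1.1093, -0.0831]), 'qvel': array([-0.0009, -0.0009, -0.0008, -0.0013, -0.0001, -0.0005,  0.0001]), 'tau': array([  0.0003, -59.6449,   1.6081, -28.1194,   0.0125,   0.0093,
        -0.    ]), 'tcp_pos': array([ 0.1647, -0.654 ,  0.2303]), 'orientation': array([-3.1159, -0.3865,  0.0006]), 'contact_force': array([-0.8803, -0.8248, -0.0816]), 'moment': array([-0.0222,  0.0501,  0.0146]), 'gripper_force': 0.0, 'grip_width': 0.0850861884481768}
scene [0.3371 0.5808 1.9877] [1.0934 0.1776 0.9418] [0.0147 0.     0.     0.     0.    ] [[484.6759   0.     278.837 ]
 [  0.     484.6759 207.3336]
 [  0.       0.       1.    ]]
side [ 0.2296 -1.0663 -2.5317] [0.2829 0.6839 0.905 ] [0.0577 0.     0.     0.     0.    ] [[480.605    0.     280.7139]
 [  0.     480.605  206.2135]
 [  0.       0.       1.    ]]
head scene [([224.0, 182.0], 0.73)]
head side [([326.0, 192.0], 0.77)]
pocket scene [([220.0, 156.0], 0.81)]
pocket side [([331.0, 168.0], 0.63)]
pull_bar scene []
pull_bar side [([370.0, 170.0], 0.9)]
plate scene [
[... 205 characters left out ...]
_corner scene [([442.0, 250.0], 0.81), ([220.0, 149.0], 0.37), ([205.0, 254.0], 0.25)]
rest_corner side [([248.0, 337.0], 0.68)]
clip scene [([334.0, 229.0], 0.74), ([214.0, 156.0], 0.74)]
clip side [([288.0, 268.0], 0.67)]
clip_mouth scene [([334.0, 215.0], 0.71)]
clip_mouth side [([290.0, 256.0], 0.77)]
relay_valve scene [([370.0, 327.0], 0.58), ([204.0, 252.0], 0.56)]
relay_valve side [([256.0, 193.0], 0.97)]
brass_union scene [([299.0, 292.0], 0.5), ([334.0, 213.0], 0.31)]
brass_union side [([223.0, 246.0], 0.62), ([329.0, 167.0], 0.39)]
black_cap scene [([218.0, 152.0], 0.66), ([369.0, 326.0], 0.56), ([243.0, 116.0], 0.42)]
black_cap side [([191.0, 292.0], 0.71), ([257.0, 190.0], 0.68)]
```

View pics/scene1.png

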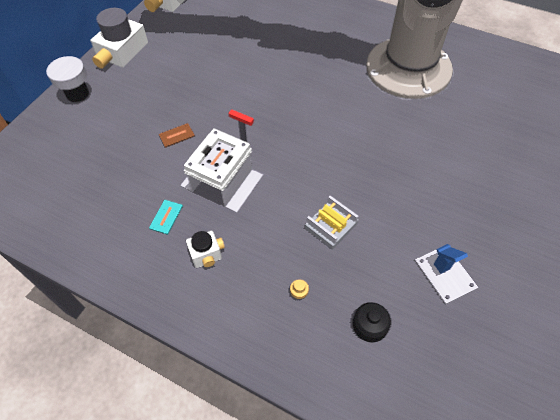

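View pics/side1.png

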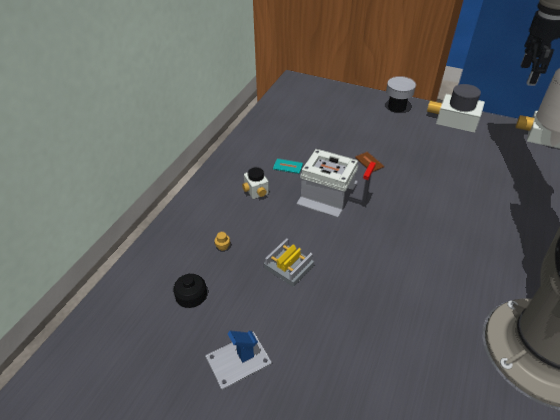

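The scene view shows the head with the steel plate in its pocket at (218,156), the red bar at (241,117), the clip at (332,218) and the rest at (447,270). The plate look-alikes are brown at (177,135) and teal at (166,216). The one in the pocket is steel, so it fits. The side view agrees: bar (370,170), pocket (330,167), clip (289,260), rest (240,355).

```bash
python3 - <<'E'
from h import *
np.set_printoptions(precision=4,suppress=True)
F={n:r.grab_frame(n) for n in('scene','side')}
a,b=F['scene'],F['side']
print(r.get_obs()['clock'])
def best(f,t,near=None):
    l=r.landmark_of(f,t)
    if near is not None: l=sorted(l,key=lambda x:np.hypot(*(np.array(x['point'])-near)))
    return np.array(l[0]['point']) if l else None
N={'head':((224,182),(326,192)),'pocket':((220,156),(331,168)),'rest':((447,272),(240,359)),'rest_corner':((442,250),(248,337)),'clip':((334,229),(288,268)),'clip_mouth':((334,215),(290,256)),'relay_valve':((204,252),(256,193)),'brass_union':((299,292),(223,246)),'black_cap':((370,326),(191,292))}
for t,(p,q) in N.items():
    p,q=best(a,t,p),best(b,t,q); print(t,p,q,*tri([ray(a,p),ray(b,q)]))
# colour blobs: red bar, yellow jaws, blue platform
for n,f in F.items():
    hsv=cv2.cvtColor(f['pixels'],cv2.COLOR_RGB2HSV)
    for c,lo,hi,box in(('red',(0,200,120),(6,255,255),None),('red2',(174,200,120),(180,255,255),None),('yel',(22,150,100),(32,255,255),None),('blue',(103,150,60),(120,255,255),None)):
        m=cv2.inRange(hsv,lo,hi); k,l,s,ce=cv2.connectedComponentsWithStats(m)
        for i in range(1,k):
            if 40<s[i,4]<2500:
                ys,xs=np.where(l==i); rc=cv2.minAreaRect(np.c_[xs,ys].astype(np.float32))
                print(n,c,s[i],ce[i],cv2.boxPoints(rc).round(1).tolist())
E
```

```text
1.3
head [221.3 182.8] [325.5 194.1] [ 0.5704 -0.2633 -0.0065] [np.float64(5.752820036474683e-05), np.float64(5.7528200364748104e-05)]
pocket [220.3 152.9] [330.2 165.5] [ 0.5627 -0.2565  0.1034] [np.float64(0.00058617936187248), np.float64(0.0005861793618725008)]
rest [446.1 273.7] [239.4 360.5] [0.557  0.281  0.0016] [np.float64(0.001556623675108342), np.float64(0.0015566236751083599)]
rest_corner [444.6 249.4] [250.5 338.1] [0.5406 0.2563 0.0607] [np.float64(0.0006678118146308436), np.float64(0.0006678118146309256)]
clip [222.5 184. ] [288.3 267.2] [ 0.5806 -0.1857 -0.1007] [np.float64(0.11058166688542997), np.float64(0.11058166688542999)]
clip_mouth [333.9 215. ] [286.6 256.1] [0.5623 0.0237 0.0463] [np.float64(0.00209055538174779), np.float64(0.00209055538174778)]
relay_valve [204.3 251.6] [257.7 188.8] [ 0.7482 -0.1973  0.0026] [np.float64(0.00039936473909568795), np.float64(0.0003993647390956769)]
brass_union [297.8 292.6] [225.1 246.5] [ 0.7344  0.0215 -0.0071] [np.float64(0.002566537048241472), np.float64(0.0025665370482416262)]
black_cap [369.9 324.4] [190.9 290.5] [0.7343 
[... 275 characters left out ...]

scene blue [434 244  33  29 475] [448.0737 257.1389] [[428.0, 255.1999969482422], [454.79998779296875, 236.6999969482422], [467.5, 255.1999969482422], [440.70001220703125, 273.70001220703125]]
side red [364 162  12  17  96] [369.2604 169.3021] [[362.20001220703125, 176.60000610351562], [370.3999938964844, 160.1999969482422], [375.6000061035156, 162.8000030517578], [367.3999938964844, 179.1999969482422]]
side yel [276 245  25  26 343] [288.1749 257.5831] [[274.0, 262.0], [293.5, 242.5], [303.0, 252.0], [283.5, 271.5]]
side blue [228 331  29  31 531] [243.3051 343.6234] [[227.0, 332.1000061035156], [246.1999969482422, 322.0], [261.6000061035156, 351.5], [242.3000030517578, 361.6000061035156]]
```

```bash
python3 - <<'E'
from h import *
np.set_printoptions(precision=4,suppress=True)
a,b=r.grab_frame('scene'),r.grab_frame('side')
hsv=cv2.cvtColor(a['pixels'],cv2.COLOR_RGB2HSV)
m=((hsv[...,0]<8)|(hsv[...,0]>172))&(hsv[...,1]>180)&(hsv[...,2]>90); m[:105]=0;m[130:]=0;m[:,:222]=0;m[:,262:]=0
ys,xs=np.where(m); print('red scene',xs.mean(),ys.mean(),len(xs))
X,e=tri([ray(a,(xs.mean(),ys.mean())),ray(b,(369.3,169.3))]); print('bar',X,e)
pk=np.array([.5627,-.2565]); v=pk-X[:2]; print('yaw head by bar',np.degrees(np.arctan2(v[1],v[0])),np.linalg.norm(v))
rc=cv2.boxPoints(cv2.minAreaRect(np.c_[xs,ys].astype(np.float32))); print(rc)
def ax(f,p,q,z): d=atz(f,q,z)-atz(f,p,z); return np.degrees(np.arctan2(d[1],d[0])),np.linalg.norm(d)
s=sorted([(np.linalg.norm(rc[i]-rc[i-1]),i) for i in range(4)])[-1][1]; print('bar axis',ax(a,rc[s-1],rc[s],.12))
print('clip y axis',ax(a,(325.6,204),(348.2,220.6),.047),ax(b,(274,262),(293.5,242.5),.047))
# head/plate top outline yaw
for n,f,c in(('scene',a,(218,156)),('side',b,(330,167))):
  for t in('head','clip','rest'):
    l=r.outline_of(f,t)
    for o in l[:1]:
        print(n,t,o['conf'],o['rect'])
# foot of rest: bright steel
for n,f,box in(('scene',a,(405,235,490,310)),('side',b,(195,325,280,395))):
    g=f['pixels'].astype(int); m=(g.min(2)>140); mm=np.zeros_like(m); mm[box[1]:box[3],box[0]:box[2]]=m[box[1]:box[3],box[0]:box[2]]
    ys,xs=np.where(mm); P=np.array([atz(f,(x,y),.008)[:2] for x,y in zip(xs,ys)]); rc=cv2.minAreaRect((P*1000).astype(np.float32)); print('foot',n,rc,cv2.boxPoints(rc).tolist())
print(r.get_obs()['clock'])
E
```

```text
red scene 240.9171597633136 117.05325443786982 169
bar [ 0.4617 -0.2614  0.1196] [np.float64(0.001655900172680942), np.float64(0.001655900172681115)]
yaw head by bar 2.793151524923327 0.10107407829851978
[[227.8965 115.7586]
 [230.5172 109.2069]
 [253.4483 118.3793]
 [250.8276 124.931 ]]
bar axis (np.float64(89.52835233128883), np.float64(0.06069786471929149))
clip y axis (np.float64(75.02769497730665), np.float64(0.06273179188094877)) (np.float64(-103.70484004183777), np.float64(0.07463428474517514))
scene head 0.55 [181.5, 113.4, 79.8, 97.4]
scene clip 0.74 [308.5, 193.8, 49.0, 57.1]
scene rest 0.58 [416.3, 242.6, 59.9, 61.4]
side head 0.89 [296.5, 147.9, 78.3, 68.3]
side clip 0.62 [264.0, 239.5, 50.9, 46.4]
side rest 0.41 [298.0, 151.2, 76.9, 67.8]
foot scene ((559.7769165039062, 279.7261657714844), (110.39059448242188, 80.85943603515625), 53.2347412109375) [[494.3524475097656, 259.708251953125], [559.12841796875, 211.31080627441406], [625.201416015625, 299.74407958984375], [560.4254150390625, 348.14154052734375]]
foot side ((558.3046264648438, 279.8587951660156), (108.70211029052734, 78.5129623413086), 53.04988098144531) [[494.2609558105469, 260.021484375], [557.00537109375, 212.8258056640625], [622.3482666015625, 299.69610595703125], [559.6038818359375, 346.89178466796875]]
2.6
```

```bash
cat >> h.py <<'E'
def down(yaw_y):
    """tool-down rotation with tool y at world yaw yaw_y (deg)"""
    a=np.radians(yaw_y); y=np.array([np.cos(a),np.sin(a),0]); z=np.array([0,0,-1.]); return np.c_[np.cross(y,z),y,z]
E
python3 - <<'E'
from h import *
for y in (0,180): print(y,delta((.46,-.26,.215),down(y)))
E
```

```text
0 (array([ 1.53 , -1.242,  0.065]), array([-0.   ,  0.   , -0.843]))
180 (array([ 1.53 , -1.242,  0.065]), array([0.   , 0.   , 1.157]))
```

Call:
{"op": "apply_moves", "data": {
  "rows": [
    [0.18, -0.15, 0.01, 0, 0, -0.1],
    [0.36, -0.3, 0.015, 0, 0, -0.21],
    [0.55, -0.45, 0.02, 0, 0, -0.32],
    [0.74, -0.6, 0.03, 0, 0, -0.42],
    [0.92, -0.75, 0.04, 0, 0, -0.52]
  ],
  "claw": 0.5
}}

```text
clock: 3.22
tcp_pos: [0.3433, -0.415, 0.2216]
orientation: [2.703, 1.6, 0.0]
contact_force: [1.7, -1.0, 1.1]
grip_width: 0.0424
gripper_force: 0.0
```

```bash
python3 - <<'E'
from h import *
print(delta((.46,-.26,.215),down(0)),r.get_obs()['clock'],r.get_obs()['joints'])
E
```

```text
(array([0.768, 0.111, 0.026]), array([ 0.001,  0.   , -0.32 ])) 3.225 [ 0.97538564  0.27719728 -0.25301972  1.87969669  0.08195409  0.9936917
  0.18503931]
```

Call:
{"op": "apply_moves", "data": {
  "rows": [
    [0.19, 0.03, 0.005, 0, 0, -0.08],
    [0.38, 0.06, 0.01, 0, 0, -0.16],
    [0.57, 0.085, 0.02, 0, 0, -0.24],
    [0.77, 0.11, 0.026, 0, 0, -0.32],
    [0.77, 0.11, 0.026, 0, 0, -0.32]
  ]
}}

```text
clock: 3.85
tcp_pos: [0.4624, -0.2575, 0.2152]
orientation: [2.217, 2.225, 0.004]
contact_force: [-0.4, -0.4, 0.5]
grip_width: 0.0425
gripper_force: 0.0
```

```bash
python3 - <<'E'
from h import *
np.set_printoptions(precision=4,suppress=True)
o=r.get_obs();print(o['tcp_pos'],o['orientation'],o['joints'],delta((.46,-.26,.215),down(0)))
w=r.grab_frame('wrist'); save(w,'w1.png')
print([(x['point'],x['conf']) for x in r.landmark_of(w,'pull_bar')],[(x['point'],x['conf']) for x in r.landmark_of(w,'pocket')])
hsv=cv2.cvtColor(w['pixels'],cv2.COLOR_RGB2HSV)
m=((hsv[...,0]<8)|(hsv[...,0]>172))&(hsv[...,1]>180)&(hsv[...,2]>90)
k,l,s,c=cv2.connectedComponentsWithStats(m.astype(np.uint8))
for i in range(1,k):
    if s[i,4]>200:
        ys,xs=np.where(l==i); rc=cv2.boxPoints(cv2.minAreaRect(np.c_[xs,ys].astype(np.float32))); print(s[i],rc.tolist()); P=np.array([atz(w,p,.125) for p in rc]); print(P, P.mean(0))
E
```

```text
[ 0.4624 -0.2575  0.2152] [2.217  2.2254 0.0036] [ 0.7589  0.2884 -0.438   1.8972  0.1429  0.9854  0.2615] (array([-0.01 , -0.009,  0.001]), array([ 0.001, -0.001,  0.002]))
[] []
[ 272  177   17   70 1102] [[272.0, 177.0], [288.0, 177.0], [288.0, 246.0], [272.0, 246.0]]
[[ 0.456  -0.2295  0.125 ]
 [ 0.4689 -0.2295  0.125 ]
 [ 0.4695 -0.2892  0.125 ]
 [ 0.4558 -0.2893  0.125 ]] [ 0.4625 -0.2594  0.125 ]
```

View pics/w1.png

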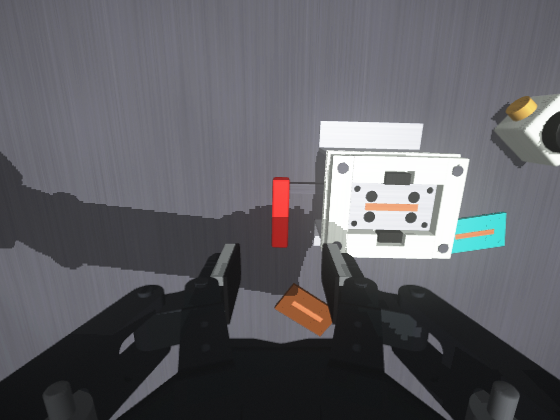

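The wrist view shows the red bar at (280,211), lined up with the tool and between the fingers. The steel plate, with its orange strip, sits in the pocket at (391,207). The brown (305,310) and teal (480,233) look-alikes lie on the bench. I'll go down on the bar.

Call:
{"op": "apply_moves", "data": {
  "rows": [
    [-0.008, 0, 0.2, 0, 0, 0],
    [-0.008, 0, 0.36, 0, 0, 0],
    [-0.008, 0, 0.449, 0, 0, 0],
    [-0.008, 0, 0.449, 0, 0, 0]
  ]
}}

```text
clock: 4.5
tcp_pos: [0.4575, -0.2646, 0.101]
orientation: [-2.227, -2.211, 0.003]
contact_force: [0.2, 0.1, 0.5]
grip_width: 0.0427
gripper_force: 0.0
```

Call:
{"op": "apply_moves", "data": {
  "rows": [
    [0, 0, 0, 0, 0, 0],
    [0, 0, 0, 0, 0, 0],
    [0, 0, 0, 0, 0, 0],
    [0, 0, 0, 0, 0, 0]
  ],
  "claw": 0,
  "newtons": 80
}}

```text
clock: 5.0
tcp_pos: [0.4619, -0.2647, 0.1043]
orientation: [2.224, 2.212, 0.003]
contact_force: [5.2, -2.0, 3.8]
grip_width: 0.0123
gripper_force: 80.5
```

Call:
{"op": "apply_moves", "data": {
  "rows": [
    [0, 0, -0.05, 0, 0, 0],
    [0, 0, -0.1, 0, 0, 0],
    [0, 0, -0.15, 0, 0, 0],
    [0, 0, -0.185, 0, 0, 0],
    [0, 0, -0.185, 0, 0, 0]
  ]
}}

```text
clock: 5.62
tcp_pos: [0.4618, -0.2646, 0.1493]
orientation: [2.224, 2.212, 0.004]
contact_force: [11.0, -3.8, -8.4]
grip_width: 0.0121
gripper_force: 86.8
```

```bash
python3 - <<'E'
from h import *
np.set_printoptions(precision=4,suppress=True)
o=r.get_obs();print(o['tcp_pos'],o['contact_force'])
a,b,w=[r.grab_frame(n) for n in('scene','side','wrist')]
c=np.hstack([cv2.resize(f['pixels'][y:y+100,x:x+130,::-1],(390,300)) for f,x,y in((a,170,90),(b,270,110))])
cv2.imwrite('pics/lift.png',np.vstack([c,np.hstack([cv2.resize(w['pixels'][:,:,::-1],(390,292)),np.zeros((292,390,3),np.uint8)])]))
E
```

```text
[ 0.4618 -0.2646  0.1493] [10.9583 -3.775  -8.3834]
```

View pics/lift.png

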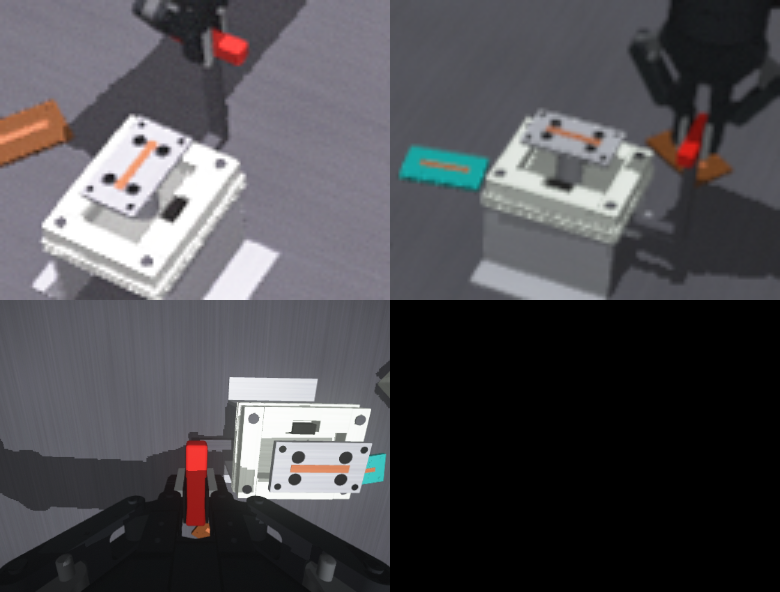

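The plate is out of the pocket, lying level on the rod head in all three views: (140,165) in the scene crop, (575,135) in the side crop, and steel with an orange strip. Next I release the bar and go above the plate.

Call:
{"op": "apply_moves", "data": {
  "rows": [
    [0, 0, 0, 0, 0, 0],
    [0, 0, 0, 0, 0, 0],
    [0, 0, -0.03, 0, 0, 0],
    [0, 0, -0.16, 0, 0, 0],
    [0, 0, -0.32, 0, 0, 0.1]
  ],
  "claw": 0.5,
  "newtons": 40
}}

```text
clock: 6.4
tcp_pos: [0.4589, -0.2633, 0.2296]
orientation: [-2.395, -2.03, 0.001]
contact_force: [0.7, -1.0, 0.1]
grip_width: 0.042
gripper_force: 0.0
```

Call:
{"op": "apply_moves", "data": {
  "rows": [
    [0, 0, 0, 0, 0, 0.11],
    [0, 0, 0, 0, 0, 0.22],
    [0.01, 0.11, 0, 0, 0, 0.33],
    [0.02, 0.22, 0, 0, 0, 0.44],
    [0.02, 0.33, 0, 0, 0, 0.54]
  ],
  "claw": 0.85
}}

```text
clock: 7.02
tcp_pos: [0.5426, -0.2718, 0.2295]
orientation: [3.021, 0.862, 0.0]
contact_force: [-0.0, 0.4, -0.2]
grip_width: 0.0724
gripper_force: 0.0
```

```bash
python3 - <<'E'
from h import *
o=r.get_obs();print(o['tcp_pos'],o['joints'],o['clock'],delta((.5675,-.2594,.21),down(-90)))
E
```

```text
[ 0.5425837  -0.27177724  0.22952287] [ 0.56369122  0.38166649 -0.26239038  1.71277892  0.11092518  1.06152167
 -0.74957754] 7.025 (array([0.111, 0.011, 0.078]), array([ 0.   , -0.   ,  0.354]))
```

Call:
{"op": "apply_moves", "data": {
  "rows": [
    [0.04, 0, 0, 0, 0, 0.11],
    [0.08, 0.01, 0.03, 0, 0, 0.22],
    [0.11, 0.011, 0.06, 0, 0, 0.33],
    [0.111, 0.011, 0.078, 0, 0, 0.354],
    [0.111, 0.011, 0.078, 0, 0, 0.354]
  ]
}}

```text
clock: 7.65
tcp_pos: [0.5663, -0.2596, 0.2093]
orientation: [-3.142, -0.011, 0.001]
contact_force: [-0.4, 0.4, 0.0]
grip_width: 0.0727
gripper_force: 0.0
```

```bash
python3 - <<'E'
from h import *
np.set_printoptions(precision=4,suppress=True)
o=r.get_obs();print(o['tcp_pos'],o['orientation'],o['joints'])
w,a,b=[r.grab_frame(n) for n in('wrist','scene','side')]; save(w,'w2.png')
print([(x['point'],x['conf'],atz(w,x['point'],.133)) for x in r.landmark_of(w,'plate')])
for x in r.outline_of(w,'plate'):
    ys,xs=np.where(x['pixels']); P=np.array([atz(w,p,.133)[:2] for p in zip(xs[::5],ys[::5])])*1000
    print(x['conf'],cv2.minAreaRect(P.astype(np.float32)))
E
```

```text
[ 0.5663 -0.2596  0.2093] [-3.1415 -0.0114  0.0013] [ 0.4476  0.419  -0.1565  1.6995  0.0743  1.0297 -1.2974]
[([338.9, 48.7], 0.83, array([ 0.685, -0.298,  0.133])), ([288.3, 213.3], 0.68, array([ 0.5685, -0.2655,  0.133 ])), ([424.8, 236.9], 0.68, array([ 0.5496, -0.3752,  0.133 ]))]
0.97 ((568.0345458984375, -263.8771057128906), (46.74510955810547, 81.93550872802734), 88.23480224609375)
0.95 ((684.4315795898438, -299.16607666015625), (50.37969970703125, 29.8405818939209), 9.12844181060791)
0.78 ((550.9796752929688, -371.5224609375), (30.588781356811523, 50.19187545776367), 54.51987838745117)
```

View pics/w2.png

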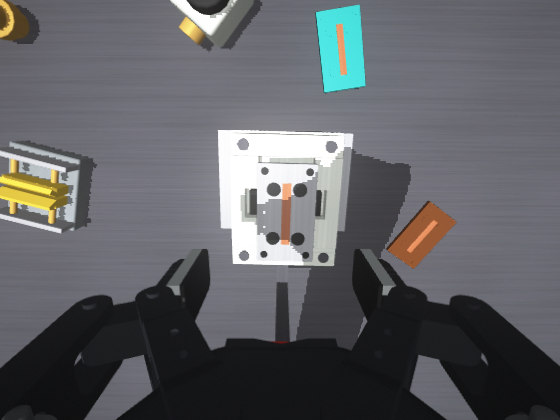

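The wrist view shows the steel plate, loose on the rod head, at (288,213) between the open fingers. The teal (341,48) and brown (421,235) ones lie on the bench. I'll go down and grip.

Call:
{"op": "apply_moves", "data": {
  "rows": [
    [0.006, 0.014, 0.15, 0, 0, 0],
    [0.006, 0.014, 0.29, 0, 0, 0],
    [0.006, 0.014, 0.381, 0, 0, 0],
    [0.006, 0.014, 0.381, 0, 0, 0]
  ]
}}

```text
clock: 8.4
tcp_pos: [0.567, -0.2627, 0.1125]
orientation: [-3.14, -0.008, 0.005]
contact_force: [0.2, -0.6, 0.6]
grip_width: 0.0725
gripper_force: 0.0
```

Call:
{"op": "apply_moves", "data": {
  "rows": [
    [0, 0, 0, 0, 0, 0],
    [0, 0, 0, 0, 0, 0],
    [0, 0, 0, 0, 0, 0],
    [0, 0, 0, 0, 0, 0]
  ],
  "claw": 0,
  "newtons": 40
}}

```text
clock: 8.9
tcp_pos: [0.5693, -0.2635, 0.1151]
orientation: [3.141, 0.008, 0.004]
contact_force: [1.2, -1.1, 3.0]
grip_width: 0.045
gripper_force: 41.1
```

Call:
{"op": "apply_moves", "data": {
  "rows": [
    [0, 0, -0.05, 0, 0, 0],
    [0, 0, -0.15, 0, 0, 0],
    [0, 0, -0.3, 0, 0, 0],
    [0, 0, -0.5, 0, 0, 0],
    [0, 0, -0.5, 0, 0, 0]
  ]
}}

```text
clock: 9.52
tcp_pos: [0.5705, -0.2637, 0.2441]
orientation: [3.139, 0.007, 0.012]
contact_force: [-0.1, 0.9, -1.3]
grip_width: 0.0449
gripper_force: 41.1
```

```bash
cat >> h.py <<'E'
RY=np.radians(-126.8); REST=np.array([.559,.280,0]); EX=np.array([np.cos(RY),np.sin(RY),0]); EY=np.array([-np.sin(RY),np.cos(RY),0]); EZ=np.array([0,0,1.])
def tilt(y,zdir):
    z=zdir/np.linalg.norm(zdir); return np.c_[np.cross(y,z),y,z]
E
python3 - <<'E'
from h import *
np.set_printoptions(precision=4,suppress=True)
o=r.get_obs();print(o['tcp_pos'],o['grip_width'],o['gripper_force'])
T=rotm(o['orientation']); w=r.grab_frame('wrist'); save(w,'w3.png')
zz=o['tcp_pos'][2]+.0149+.003
for x in r.outline_of(w,'plate')[:2]:
    ys,xs=np.where(x['pixels']); P=np.array([atz(w,p,zz)[:2] for p in zip(xs[::5],ys[::5])])*1000
    print(x['conf'],x['rect'],cv2.minAreaRect(P.astype(np.float32)))
Rg=tilt(EY,-(EX+EZ)); C=REST+.0038*EX+.0924*EZ
goal=C+Rg[:,2]*.0149
pre=goal-Rg[:,2]*.07
print('goal',goal,'pre',pre,delta(pre,Rg))
print(delta((.562,.02,.26),down(-63)))
E
```

```text
[ 0.5705 -0.2637  0.2441] 0.04490011968880973 41.14969074726105
0.91 [304.6, 24.0, 48.0, 76.6] ((662.755859375, -282.5262145996094), (26.448389053344727, 15.195521354675293), 9.028801918029785)
0.87 [231.7, 196.1, 100.2, 149.1] ((571.4624633789062, -263.5500183105469), (45.470455169677734, 77.56236267089844), 88.85108184814453)
goal [0.563  0.2854 0.0819] pre [0.5334 0.2458 0.1314] (array([-0.129, -2.035,  0.432]), array([ 0.231,  0.463, -0.557]))
(array([-0.019, -1.132, -0.082]), array([ 0.   , -0.   , -0.297]))
```

Call:
{"op": "apply_moves", "data": {
  "rows": [
    [0, -0.18, -0.02, 0, 0, -0.06],
    [0, -0.4, -0.05, 0, 0, -0.12],
    [0, -0.62, -0.06, 0, 0, -0.18],
    [-0.01, -0.82, -0.06, 0, 0, -0.24],
    [-0.01, -0.97, -0.06, 0, 0, -0.3]
  ]
}}

```text
clock: 10.25
tcp_pos: [0.563, -0.018, 0.2524]
orientation: [-3.05, -0.749, 0.005]
contact_force: [0.2, -1.0, -1.1]
grip_width: 0.0447
gripper_force: 41.2
```

```bash
python3 - <<'E'
from h import *
np.set_printoptions(precision=4,suppress=True)
Rg=tilt(EY,-(EX+EZ))
print(r.get_obs()['joints'],delta((.51,.22,.20),Rg))
E
```

```text
[ 0.2072  0.2993 -0.3505  1.781   0.1137  1.0847 -1.2718] (array([ 0.253, -0.941,  0.211]), array([ 0.11 ,  0.493, -0.27 ]))
```

Call:
{"op": "apply_moves", "data": {
  "rows": [
    [0.05, -0.19, 0.03, 0.022, 0.1, -0.054],
    [0.1, -0.38, 0.07, 0.044, 0.2, -0.108],
    [0.15, -0.56, 0.12, 0.066, 0.296, -0.162],
    [0.2, -0.75, 0.16, 0.088, 0.394, -0.216],
    [0.25, -0.94, 0.2, 0.11, 0.493, -0.27]
  ]
}}

```text
clock: 10.88
tcp_pos: [0.5194, 0.1919, 0.2103]
orientation: [-2.452, -1.124, -0.84]
contact_force: [0.2, 1.2, -1.1]
grip_width: 0.0448
gripper_force: 41.2
```

```bash
python3 - <<'E'
from h import *
np.set_printoptions(precision=4,suppress=True)
Rg=tilt(EY,-(EX+EZ)); C=REST+.0038*EX+.0924*EZ
goal=C+Rg[:,2]*.0149-Rg[:,0]*.001
up=lambda b,s: goal-Rg[:,2]*b+Rg[:,0]*s
print(r.get_obs()['tcp_pos'],r.get_obs()['joints'],delta(up(.05,.006),Rg),'final',delta(up(0,.004),Rg))
E
```

```text
[0.5194 0.1919 0.2103] [ 0.5529  0.2509 -0.8594  2.2309 -0.8484  0.2952 -0.1841] (array([-0.015, -0.085,  0.452]), array([ 0.005,  0.067, -0.043])) final (array([-0.002, -0.087,  0.652]), array([ 0.005,  0.067, -0.043]))
```

Call:
{"op": "apply_moves", "data": {
  "rows": [
    [-0.015, -0.085, 0.15, 0.005, 0.067, -0.043],
    [-0.015, -0.085, 0.3, 0.005, 0.067, -0.043],
    [-0.015, -0.085, 0.4, 0.005, 0.067, -0.043],
    [-0.015, -0.085, 0.4, 0.005, 0.067, -0.043]
  ]
}}

```text
clock: 11.38
tcp_pos: [0.5539, 0.2407, 0.1574]
orientation: [-2.341, -1.196, -0.895]
contact_force: [-0.1, 0.5, -0.7]
grip_width: 0.0449
gripper_force: 41.8
```

```bash
python3 - <<'E'
from h import *
np.set_printoptions(precision=4,suppress=True)
Rg=tilt(EY,-(EX+EZ)); C=REST+.0038*EX+.0924*EZ
goal=C+Rg[:,2]*.0149-Rg[:,0]*.001
o=r.get_obs(); up=lambda b,s: goal-Rg[:,2]*b+Rg[:,0]*s
print(o['tcp_pos'],o['joints'],'final',delta(up(0,.004),Rg))
a,b,w=[r.grab_frame(n) for n in('scene','side','wrist')]
for f in(a,b): print('corner',r.landmark_of(f,'rest_corner')[:1],proj(f,C-.0*EX),proj(f,REST+.03*EX+.062*EZ))
c=np.hstack([cv2.resize(f['pixels'][y:y+100,x:x+130,::-1],(390,300)) for f,x,y in((a,380,200),(b,190,280))])
cv2.imwrite('pics/rest1.png',np.vstack([c,np.hstack([cv2.resize(w['pixels'][:,:,::-1],(390,292)),np.zeros((292,390,3),np.uint8)])]))
E
```

```text
[0.5539 0.2407 0.1574] [ 0.4019  0.4521 -0.7924  2.1996 -1.3657  0.1697  0.4449] final (array([-0.072, -0.063,  0.336]), array([-0.028,  0.025, -0.001]))
corner [{'point': [440.9, 249.7], 'conf': 0.95}] [[456.8132 252.5185]] [[444.3849 248.895 ]]
corner [{'point': [248.2, 338.4], 'conf': 0.85}] [[236.9413 335.3521]] [[250.0851 337.737 ]]
```

View pics/rest1.png

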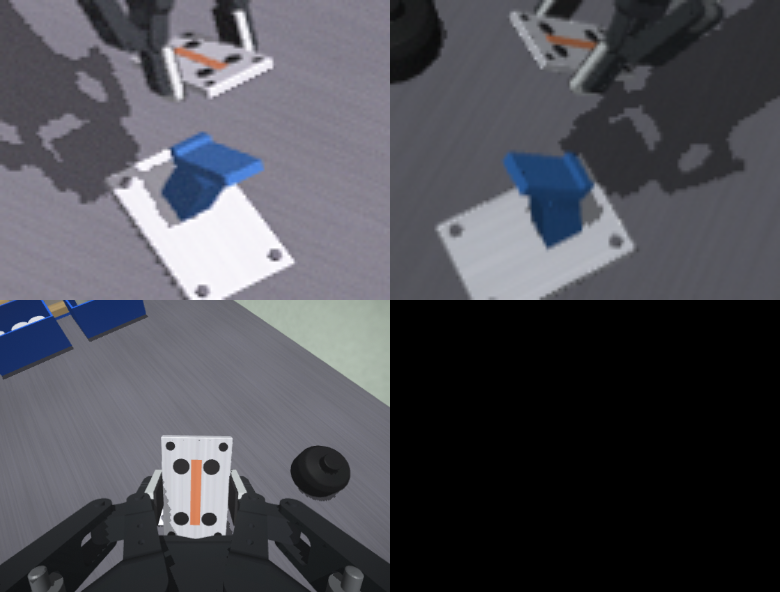

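In the crops the plate is held level with the slope above the rest: (230,70) in the scene crop, (555,40) in the side crop. Joints 5 and 6 are at their limits, though, so this outward 45° tilt can't be carried down. I'll set the plate back on the rod head, which is still up, and retake it with the tool inclined so that it stays nearly vertical at the rest.

```bash
python3 - <<'E'
from h import *
print(delta((.54,.10,.235),down(-55)))
E
```

```text
(array([-0.149,  0.265, -0.557]), array([-0.099, -0.469,  0.202]))
```

Call:
{"op": "apply_moves", "data": {
  "rows": [
    [-0.02, 0.02, -0.12, -0.01, -0.05, 0.02],
    [-0.05, 0.08, -0.24, -0.03, -0.15, 0.06],
    [-0.08, 0.14, -0.36, -0.05, -0.25, 0.11],
    [-0.11, 0.2, -0.47, -0.075, -0.36, 0.155],
    [-0.149, 0.265, -0.557, -0.099, -0.469, 0.202]
  ]
}}

```text
clock: 12.25
tcp_pos: [0.5394, 0.0984, 0.2364]
orientation: [-2.818, -1.052, -0.292]
contact_force: [0.0, 1.5, -3.0]
grip_width: 0.0447
gripper_force: 41.8
```

```bash
python3 - <<'E'
from h import *
print(r.get_obs()['joints'],delta((.565,-.10,.245),down(-75)),delta((.569,-.2625,.2),down(-90)))
E
```

```text
[-0.29607454  0.18390028  0.10148178  1.98389909 -0.23038657  0.81486803
 -0.90929403] (array([-0.421,  0.662, -0.161]), array([-0.06 , -0.133,  0.287])) (array([-0.861,  1.169, -0.099]), array([-0.078, -0.126,  0.453]))
```

Call:
{"op": "apply_moves", "data": {
  "rows": [
    [-0.1, 0.16, -0.04, -0.015, -0.033, 0.07],
    [-0.21, 0.33, -0.08, -0.03, -0.067, 0.14],
    [-0.32, 0.5, -0.12, -0.045, -0.1, 0.21],
    [-0.421, 0.662, -0.16, -0.06, -0.133, 0.287],
    [-0.421, 0.662, -0.161, -0.06, -0.133, 0.287]
  ]
}}

```text
clock: 12.88
tcp_pos: [0.567, -0.1019, 0.243]
orientation: [-3.112, -0.405, -0.005]
contact_force: [-0.6, 0.8, -2.6]
grip_width: 0.045
gripper_force: 41.8
```

```bash
python3 - <<'E'
from h import *
print(delta((.569,-.2625,.2),down(-90)))
E
```

```text
(array([-0.157,  0.624,  0.17 ]), array([-0.002, -0.002,  0.165]))
```

Call:
{"op": "apply_moves", "data": {
  "rows": [
    [-0.04, 0.16, 0.0, 0, 0, 0.04],
    [-0.08, 0.33, 0.02, 0, 0, 0.08],
    [-0.12, 0.5, 0.08, -0.002, -0.002, 0.125],
    [-0.157, 0.624, 0.14, -0.002, -0.002, 0.165],
    [-0.157, 0.624, 0.17, -0.002, -0.002, 0.165]
  ]
}}

```text
clock: 13.5
tcp_pos: [0.5686, -0.2606, 0.1985]
orientation: [-3.14, -0.004, 0.002]
contact_force: [-0.2, 0.7, -0.6]
grip_width: 0.0446
gripper_force: 41.8
```

```bash
python3 - <<'E'
from h import *
np.set_printoptions(precision=4,suppress=True)
o=r.get_obs();print(o['tcp_pos'],delta((.568,-.2625,.1185),down(-90)))
w=r.grab_frame('wrist')
for x in r.outline_of(w,'plate'):
    if x['rect'][2]*x['rect'][3]<9000: continue
    ys,xs=np.where(x['pixels']); P=np.array([atz(w,p,o['tcp_pos'][2]+.0179)[:2] for p in zip(xs[::5],ys[::5])])*1000
    print(x['conf'],x['rect'],cv2.minAreaRect(P.astype(np.float32)))
E
```

```text
[ 0.5686 -0.2606  0.1985] (array([-0.002,  0.008,  0.32 ]), array([-0.001,  0.001,  0.002]))
0.92 [231.7, 195.6, 103.4, 149.4] ((569.4983520507812, -260.4202575683594), (45.19168472290039, 77.75685119628906), 88.85787200927734)
```

Call:
{"op": "apply_moves", "data": {
  "rows": [
    [-0.006, 0.004, 0.12, 0, 0, 0],
    [-0.006, 0.004, 0.24, 0, 0, 0],
    [-0.006, 0.004, 0.3, 0, 0, 0],
    [-0.006, 0.004, 0.32, 0, 0, 0],
    [-0.006, 0.004, 0.32, 0, 0, 0]
  ]
}}

```text
clock: 14.22
tcp_pos: [0.5694, -0.2589, 0.1197]
orientation: [-3.14, -0.012, -0.0]
contact_force: [-0.2, -0.2, -1.4]
grip_width: 0.0451
gripper_force: 41.8
```

Call:
{"op": "apply_moves", "data": {
  "rows": [
    [0, 0, 0.006, 0, 0, 0],
    [0, 0, 0.01, 0, 0, 0],
    [0, 0, 0.01, 0, 0, 0]
  ]
}}

```text
clock: 14.6
tcp_pos: [0.5689, -0.2592, 0.1168]
orientation: [-3.14, -0.011, 0.001]
contact_force: [-0.2, 0.2, -1.6]
grip_width: 0.045
gripper_force: 41.8
```

Call:
{"op": "apply_moves", "data": {
  "rows": [
    [0, 0, 0.006, 0, 0, 0],
    [0, 0, 0.006, 0, 0, 0]
  ]
}}

```text
clock: 14.85
tcp_pos: [0.5689, -0.2592, 0.1151]
orientation: [-3.14, -0.011, 0.001]
contact_force: [0.3, 0.7, -1.8]
grip_width: 0.0446
gripper_force: 41.8
```

Call:
{"op": "apply_moves", "data": {
  "rows": [
    [0, 0, 0.003, 0, 0, 0],
    [0, 0, 0.003, 0, 0, 0]
  ]
}}

```text
clock: 15.1
tcp_pos: [0.5689, -0.2592, 0.1145]
orientation: [-3.14, -0.011, 0.001]
contact_force: [-1.1, 0.4, 2.3]
grip_width: 0.0449
gripper_force: 42.1
```

Call:
{"op": "apply_moves", "data": {
  "rows": [
    [0, 0, 0, 0, 0, 0],
    [0, 0, 0, 0, 0, 0],
    [0, 0, 0, 0, 0, 0],
    [0, 0, -0.12, 0, 0, 0],
    [0, 0, -0.25, 0, 0, 0]
  ],
  "claw": 0.85
}}

```text
clock: 15.72
tcp_pos: [0.5684, -0.2591, 0.177]
orientation: [-3.14, -0.011, 0.004]
contact_force: [0.7, 0.2, -1.0]
grip_width: 0.0724
gripper_force: 0.0
```

```bash
python3 - <<'E'
from h import *
np.set_printoptions(precision=4,suppress=True)
o=r.get_obs();print(o['tcp_pos'],o['joints'])
w=r.grab_frame('wrist')
for x in r.outline_of(w,'plate'):
    if x['rect'][2]*x['rect'][3]<4500: continue
    ys,xs=np.where(x['pixels']); P=np.array([atz(w,p,.133)[:2] for p in zip(xs[::5],ys[::5])])*1000
    print(x['conf'],x['rect'],cv2.minAreaRect(P.astype(np.float32)))
s,c=np.sin(np.radians(35)),np.cos(np.radians(35))
Rt=tilt(np.array([0,-1,0.]),np.array([-s,0,-c])); P0=np.array([.5685,-.2605,.130])
g=P0+Rt[:,2]*.015
print(g,'pre',delta(g-Rt[:,2]*.07,Rt),'goal',delta(g,Rt))
E
```

```text
[ 0.5684 -0.2591  0.177 ] [ 0.0409  0.4707  0.3891  1.7532 -0.212   0.9618 -1.0494]
0.94 [317.9, 2.8, 56.3, 84.3] ((682.446533203125, -296.6632995605469), (47.341922760009766, 27.791465759277344), 8.996746063232422)
0.93 [246.6, 174.5, 71.8, 110.8] ((568.2833251953125, -259.0924377441406), (45.03154373168945, 79.7347412109375), 89.21636199951172)
0.91 [400.9, 211.5, 72.3, 71.8] ((556.930908203125, -364.5508728027344), (28.763416290283203, 46.954132080078125), 55.97450256347656)
[ 0.5599 -0.2605  0.1177] pre (array([0.117, 0.001, 0.022]), array([ 0.002, -0.392,  0.004])) goal (array([-0.045, -0.   ,  0.251]), array([ 0.002, -0.392,  0.004]))
```

Call:
{"op": "apply_moves", "data": {
  "rows": [
    [0.03, 0, 0, 0, -0.1, 0],
    [0.06, 0, 0.0, 0, -0.2, 0],
    [0.09, 0, 0.01, 0, -0.3, 0.004],
    [0.115, 0, 0.022, 0.002, -0.392, 0.004],
    [0.115, 0, 0.022, 0.002, -0.392, 0.004]
  ]
}}

```text
clock: 16.45
tcp_pos: [0.598, -0.2572, 0.1657]
orientation: [-2.987, -0.007, 0.962]
contact_force: [0.2, 0.1, -0.7]
grip_width: 0.0727
gripper_force: 0.0
```

```bash
python3 - <<'E'
from h import *
np.set_printoptions(precision=4,suppress=True)
o=r.get_obs();print(o['tcp_pos'],o['joints'])
s,c=np.sin(np.radians(35)),np.cos(np.radians(35))
Rt=tilt(np.array([0,-1,0.]),np.array([-s,0,-c])); P0=np.array([.5683,-.2595,.130])
print(delta(P0+Rt[:,2]*.015,Rt))
E
```

```text
[ 0.598  -0.2572  0.1657] [ 0.0186  0.8861  0.4274  1.2162 -0.1004  1.6809 -1.1474]
(array([-0.012,  0.01 ,  0.245]), array([-0.001,  0.008,  0.003]))
```

Call:
{"op": "apply_moves", "data": {
  "rows": [
    [-0.012, 0.01, 0.1, 0, 0.008, 0.003],
    [-0.012, 0.01, 0.18, 0, 0.008, 0.003],
    [-0.012, 0.01, 0.245, 0, 0.008, 0.003],
    [-0.012, 0.01, 0.245, 0, 0.008, 0.003]
  ]
}}

```text
clock: 16.95
tcp_pos: [0.5585, -0.2614, 0.123]
orientation: [-2.998, 0.006, 0.935]
contact_force: [-0.4, 0.1, -0.8]
grip_width: 0.0726
gripper_force: 0.0
```

Call:
{"op": "apply_moves", "data": {
  "rows": [
    [0, 0, 0, 0, 0, 0],
    [0, 0, 0, 0, 0, 0],
    [0, 0, 0, 0, 0, 0],
    [0, 0, 0, 0, 0, 0]
  ],
  "claw": 0,
  "newtons": 45
}}

```text
clock: 17.45
tcp_pos: [0.5605, -0.2614, 0.1234]
orientation: [-3.0, 0.005, 0.932]
contact_force: [1.9, 0.6, 2.4]
grip_width: 0.0445
gripper_force: 46.5
```

Call:
{"op": "apply_moves", "data": {
  "rows": [
    [-0.05, 0, -0.07, 0, 0, 0],
    [-0.1, 0, -0.15, 0, 0, 0],
    [-0.2, 0, -0.28, 0, 0, 0],
    [-0.29, 0, -0.41, 0, 0, 0],
    [-0.29, 0, -0.41, 0, 0, 0]
  ]
}}

```text
clock: 18.08
tcp_pos: [0.5595, -0.2628, 0.2536]
orientation: [3.001, -0.008, -0.923]
contact_force: [-0.2, 0.5, -1.5]
grip_width: 0.0443
gripper_force: 46.2
```

```bash
python3 - <<'E'
from h import *
np.set_printoptions(precision=4,suppress=True)
o=r.get_obs();print(o['tcp_pos'],o['joints'])
w=r.grab_frame('wrist'); T=rotm(o['orientation'])
b=np.radians(35)
# fit plate pose in hand: offset along x_t (s), z_t, angle
from scipy.optimize import least_squares
l=[x for x in r.outline_of(w,'plate') if x['rect'][2]*x['rect'][3]>6000]
print([(x['conf'],x['rect']) for x in l])
save(w,'w4.png')
def corners(px,pz,be):
    u=np.cos(be)*T[:,0]-np.sin(be)*T[:,2]  # plate long axis, toward gripper
    c=o['tcp_pos']+px*T[:,0]+pz*T[:,2]; n=np.sin(be)*T[:,0]+np.cos(be)*T[:,2]
    return [c+i*.04*u+j*.023*T[:,1]-.003*n for i,j in((1,1),(1,-1),(-1,-1),(-1,1))]
print(proj(w,corners(0,-.015,b)))
a=r.grab_frame('scene'); s=r.grab_frame('side')
for f in (a,s): print(proj(f,corners(0,-.015,b)),[(x['conf'],x['rect']) for x in r.outline_of(f,'plate')])
Rg=tilt(EY,-(EX*np.sin(np.radians(10))+EZ*np.cos(np.radians(10))))
print(delta((.56,-.0,.25),tilt(np.array([np.cos(np.radians(-63)),np.sin(np.radians(-63)),0]),-EZ)))
E
```

```text
[ 0.5595 -0.2628  0.2536] [ 0.0038  0.7364  0.4591  1.2839 -0.0603  1.7307 -1.1273]
[(0.74, [222.8, 204.7, 115.1, 94.9])]
[[342.7543 231.1612]
 [218.8979 231.1667]
 [241.3236 309.0312]
 [320.144  309.0175]]
[[184.3717 108.294 ]
 [205.0254 116.7517]
 [227.3268  89.794 ]
 [207.2357  82.0022]] [(0.9, [147.4, 202.1, 32.8, 33.6]), (0.59, [186.0, 88.9, 41.7, 36.6]), (0.56, [160.8, 121.9, 33.7, 26.1])]
[[321.4865 100.7514]
 [314.5623 110.4696]
 [346.6712 118.6581]
 [352.9245 108.5287]] [(0.64, [354.7, 153.2, 30.4, 18.7]), (0.62, [274.9, 159.0, 29.5, 13.9]), (0.53, [317.6, 111.1, 37.1, 10.1])]
(array([-0.001, -1.044, -0.011]), array([-0.092,  0.378, -0.293]))
```

View pics/w4.png

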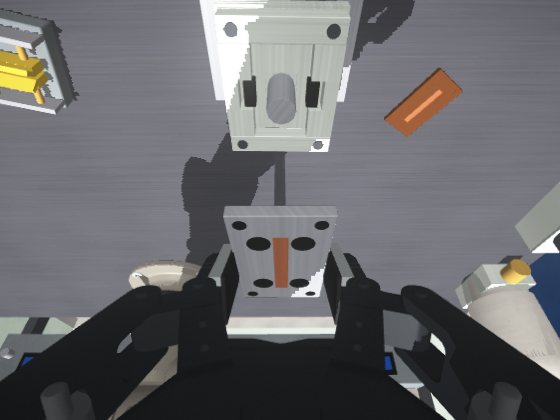

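The wrist view shows the plate held across its long edges with the free end at row 207–217 and the lower end at row 297. The head behind it is empty and the rod is still up. I'll fit its pose in the hand from the corners.

```bash
cat > fit.py <<'E'
from h import *
from scipy.optimize import least_squares
np.set_printoptions(precision=4,suppress=True)
o=r.get_obs();w=r.grab_frame('wrist');T=rotm(o['orientation'])
obs=np.array([[337,217],[224,217],[238,297],[322,297],[337,207],[224,207]],float)
def pts(p):
    px,pz,be,py=p;u=np.cos(be)*T[:,0]-np.sin(be)*T[:,2];n=np.sin(be)*T[:,0]+np.cos(be)*T[:,2]
    c=o['tcp_pos']+px*T[:,0]+pz*T[:,2]+py*T[:,1]
    return np.array([c+i*.04*u+j*.023*T[:,1]+k*.003*n for i,j,k in((1,1,-1),(1,-1,-1),(-1,-1,-1),(-1,1,-1),(1,1,1),(1,-1,1))])
s=least_squares(lambda p:(proj(w,pts(p))-obs).ravel(),[0,-.015,.6,0])
print(s.x,np.degrees(s.x[2]),s.fun.reshape(-1,2))
E
python3 fit.py
```

```text
[ 0.0025 -0.0068  0.608  -0.0002] 34.837388060187514 [[ 1.3689  0.6813]
 [-1.6618  0.6812]
 [ 4.6045  0.4221]
 [-3.7428  0.4133]
 [-0.4684 -0.9856]
 [ 0.1903 -0.9877]]
```

```bash
cat >> h.py <<'E'
PX,PZ,BE=.0026,-.0090,np.radians(34.8)
A=np.pi/4-BE
RG=tilt(EY,-(EX*np.sin(A)+EZ*np.cos(A)))
SL=(EX-EZ)/np.sqrt(2); NO=(EX+EZ)/np.sqrt(2)
def resttcp(up,off): return REST+.0038*EX+.0924*EZ-up*SL+off*NO-PX*RG[:,0]-PZ*RG[:,2]
E
python3 - <<'E'
from h import *
np.set_printoptions(precision=4,suppress=True)
print(resttcp(.004,0),'mid',delta((.565,-.03,.26),tilt(np.array([np.cos(np.radians(-63)),np.sin(np.radians(-63)),0]),-EZ)))
E
```

```text
[0.5578 0.2784 0.0859] mid (array([-0.007, -0.924, -0.055]), array([-0.092,  0.378, -0.293]))
```

Call:
{"op": "apply_moves", "data": {
  "rows": [
    [0, -0.15, -0.02, -0.018, 0.075, -0.06],
    [0, -0.35, -0.03, -0.036, 0.15, -0.117],
    [0, -0.55, -0.04, -0.055, 0.227, -0.175],
    [-0.005, -0.75, -0.05, -0.074, 0.302, -0.234],
    [-0.007, -0.924, -0.055, -0.092, 0.378, -0.293]
  ]
}}

```text
clock: 19.05
tcp_pos: [0.5651, -0.0279, 0.2608]
orientation: [3.052, 0.741, 0.007]
contact_force: [0.8, 0.2, -1.6]
grip_width: 0.0441
gripper_force: 46.5
```

```bash
python3 - <<'E'
from h import *
np.set_printoptions(precision=4,suppress=True)
print(r.get_obs()['joints'],delta(resttcp(.004,0)+[0,-0,.09],RG))
E
```

```text
[-0.2818  0.2689  0.2698  1.8059 -0.0807  1.0727 -1.0773] (array([ 0.535, -1.103,  0.34 ]), array([ 0.027,  0.109, -0.287]))
```

Call:
{"op": "apply_moves", "data": {
  "rows": [
    [0.09, -0.19, 0.0, 0.005, 0.02, -0.06],
    [0.19, -0.4, 0.04, 0.01, 0.04, -0.11],
    [0.29, -0.6, 0.1, 0.015, 0.06, -0.17],
    [0.39, -0.8, 0.17, 0.02, 0.085, -0.23],
    [0.48, -0.98, 0.24, 0.027, 0.109, -0.287]
  ]
}}

```text
clock: 19.68
tcp_pos: [0.5601, 0.2442, 0.1994]
orientation: [-2.73, -1.366, -0.238]
contact_force: [0.4, -0.7, -2.1]
grip_width: 0.0445
gripper_force: 46.5
```

```bash
python3 - <<'E'
from h import *
np.set_printoptions(precision=4,suppress=True)
print(r.get_obs()['joints'],r.get_obs()['tcp_pos'],delta(resttcp(.006,.03),RG))
E
```

```text
[-0.5072  0.3318  0.0445  1.869  -0.1318  0.7892 -1.0234] [0.5601 0.2442 0.1994] (array([-0.039, -0.089,  0.363]), array([-0.001,  0.002, -0.001]))
```

Call:
{"op": "apply_moves", "data": {
  "rows": [
    [-0.039, -0.08, 0.12, 0, 0, 0],
    [-0.039, -0.089, 0.24, 0, 0, 0],
    [-0.039, -0.089, 0.363, 0, 0, 0],
    [-0.039, -0.089, 0.363, 0, 0, 0]
  ]
}}

```text
clock: 20.18
tcp_pos: [0.5448, 0.2598, 0.1067]
orientation: [-2.734, -1.362, -0.229]
contact_force: [-0.8, -0.2, -1.2]
grip_width: 0.0443
gripper_force: 46.6
```

```bash
python3 - <<'E'
from h import *
np.set_printoptions(precision=4,suppress=True)
print(r.get_obs()['tcp_pos'],delta(resttcp(.006,.003),RG))
a,b,w=[r.grab_frame(n) for n in('scene','side','wrist')]
c=np.hstack([cv2.resize(f['pixels'][y:y+80,x:x+104,::-1],(390,300),interpolation=cv2.INTER_CUBIC) for f,x,y in((a,400,210),(b,190,290))])
cv2.imwrite('pics/rest2.png',np.vstack([c,np.hstack([cv2.resize(w['pixels'][:,:,::-1],(390,292)),np.zeros((292,390,3),np.uint8)])]))
E
```

```text
[0.5448 0.2598 0.1067] (array([ 0.075, -0.003,  0.083]), array([-0.002,  0.006, -0.003]))
```

View pics/rest2.png

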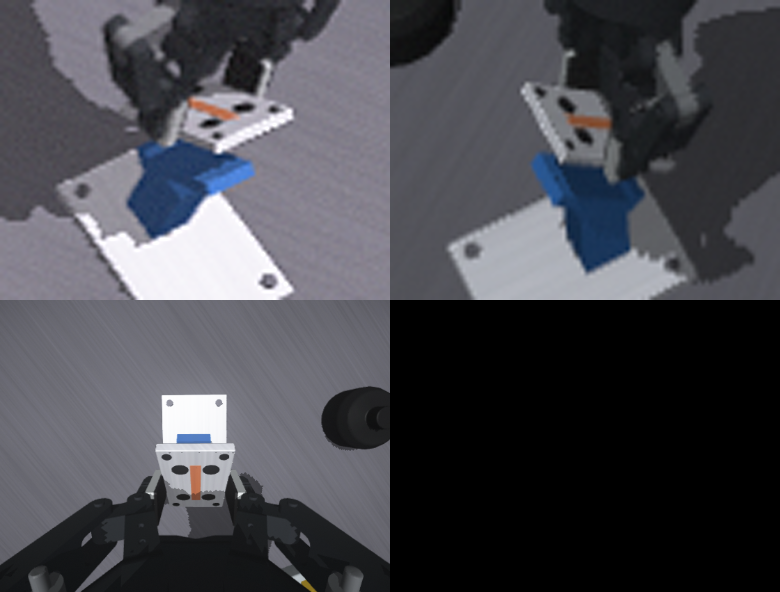

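The plate hovers over the blue platform and is lined up with it. In the wrist view the plate's middle is at column 195 and the platform's end at column 194. Next I lower it square to the slope.

Call:
{"op": "apply_moves", "data": {
  "rows": [
    [0.03, -0.003, 0.033, 0, 0.006, 0],
    [0.06, -0.003, 0.066, 0, 0.006, 0],
    [0.075, -0.003, 0.083, 0, 0.006, -0.003],
    [0.075, -0.003, 0.083, 0, 0.006, -0.003]
  ]
}}

```text
clock: 20.82
tcp_pos: [0.5596, 0.2792, 0.0919]
orientation: [-2.725, -1.366, -0.251]
contact_force: [-0.7, 0.4, -1.8]
grip_width: 0.0444
gripper_force: 46.6
```

```bash
python3 - <<'E'
from h import *
np.set_printoptions(precision=4,suppress=True)
print(r.get_obs()['contact_force'],r.get_obs()['tcp_pos'],resttcp(.006,.0),delta(resttcp(.006,.0),RG),delta(resttcp(.002,.0),RG))
E
```

```text
[-0.7224  0.3527 -1.8232] [0.5596 0.2792 0.0919] [0.5587 0.2796 0.0873] (array([-0.004, -0.004,  0.018]), array([-0.   , -0.004,  0.   ])) (array([-0.017, -0.004,  0.027]), array([-0.   , -0.004,  0.   ]))
```

Call:
{"op": "apply_moves", "data": {
  "rows": [
    [-0.004, -0.004, 0.014, 0, 0, 0],
    [-0.004, -0.004, 0.018, 0, 0, 0],
    [-0.004, -0.004, 0.018, 0, 0, 0]
  ]
}}

```text
clock: 21.2
tcp_pos: [0.5586, 0.2788, 0.0883]
orientation: [-2.726, -1.365, -0.251]
contact_force: [-3.0, -2.2, 5.9]
grip_width: 0.045
gripper_force: 47.4
```

Call:
{"op": "apply_moves", "data": {
  "rows": [
    [-0.008, 0, 0.006, 0, 0, 0],
    [-0.012, 0, 0.01, 0, 0, 0],
    [-0.012, 0, 0.01, 0, 0, 0]
  ]
}}

```text
clock: 21.58
tcp_pos: [0.5579, 0.2769, 0.0863]
orientation: [-2.726, -1.364, -0.254]
contact_force: [-4.1, -3.5, 11.2]
grip_width: 0.0444
gripper_force: 48.0
```

Call:
{"op": "apply_moves", "data": {
  "rows": [
    [-0.006, 0, 0.003, 0, 0, 0],
    [-0.012, 0, 0.006, 0, 0, 0],
    [-0.012, 0, 0.006, 0, 0, 0]
  ]
}}

```text
clock: 21.95
tcp_pos: [0.5572, 0.2758, 0.085]
orientation: [-2.725, -1.364, -0.258]
contact_force: [-2.2, -1.7, 11.8]
grip_width: 0.0444
gripper_force: 48.0
```

```bash
python3 - <<'E'
from h import *
o=r.get_obs(); f=o['contact_force']; print(f,'normal',f@NO,'upslope',-f@SL,'lat',f@EY); d=o['tcp_pos']-resttcp(0,0); print('down slope',d@SL,'normal',d@NO,'lat',d@EY)
E
```

```text
[-2.22991165 -1.65733144 11.79107461] normal 10.22046597460721 upslope 6.454631660563599 lat -0.7927795705043889
down slope -0.0015990196141180658 normal 0.001167150092142954 lat 0.0011177349587164886
```

Call:
{"op": "apply_moves", "data": {
  "rows": [
    [0, 0, 0, 0, 0, 0],
    [0, 0, 0, 0, 0, 0],
    [0, 0, 0, 0, 0, 0],
    [0, 0, -0.08, 0, 0, 0],
    [0, 0, -0.22, 0, 0, 0]
  ],
  "claw": 0.85
}}

```text
clock: 22.58
tcp_pos: [0.5488, 0.2666, 0.1371]
orientation: [-2.726, -1.365, -0.248]
contact_force: [-0.3, 0.2, 1.1]
grip_width: 0.0724
gripper_force: 0.0
```

Call:
{"op": "apply_moves", "data": {
  "rows": [
    [0, 0, -0.15, 0, 0, 0],
    [0, 0, -0.3, 0, 0, 0],
    [0, 0, -0.4, 0, 0, 0],
    [0, 0, -0.4, 0, 0, 0]
  ]
}}

```text
clock: 23.08
tcp_pos: [0.5399, 0.2525, 0.2385]
orientation: [-2.725, -1.364, -0.26]
contact_force: [0.2, -0.1, 0.3]
grip_width: 0.0726
gripper_force: 0.0
```

```bash
python3 - <<'E'
from h import *
np.set_printoptions(precision=4,suppress=True)
o=r.get_obs(); print(o['tcp_pos'],o['joints'])
a,b,w=[r.grab_frame(n) for n in('scene','side','wrist')]
C=REST+.0038*EX+.0924*EZ
for f in(a,b,w):
    print([(x['conf'],np.round(x['point'])) for x in r.landmark_of(f,'plate')],proj(f,C).round(), proj(f,np.array([C+i*.04*SL+j*.023*EY+.003*NO for i in(1,-1) for j in(1,-1)])).round().tolist())
c=np.hstack([cv2.resize(f['pixels'][y:y+80,x:x+104,::-1],(390,300),interpolation=cv2.INTER_CUBIC) for f,x,y in((a,400,210),(b,190,290))])
cv2.imwrite('pics/rest3.png',np.vstack([c,np.hstack([cv2.resize(w['pixels'][:,:,::-1],(390,292)),np.zeros((292,390,3),np.uint8)])]))
E
```

```text
[0.5399 0.2525 0.2385] [-0.539   0.2572  0.0464  1.8757 -0.1197  0.8393 -1.0654]
[(0.75, array([166., 214.])), (0.58, array([457., 253.])), (0.57, array([177., 136.])), (0.38, array([298., 292.]))] [[457. 253.]] [[434.0, 251.0], [453.0, 242.0], [460.0, 261.0], [480.0, 252.0]]
[(0.71, array([236., 334.])), (0.68, array([368., 165.])), (0.55, array([285., 164.]))] [[237. 335.]] [[247.0, 327.0], [257.0, 345.0], [218.0, 323.0], [228.0, 343.0]]
[(0.77, array([283., 194.]))] [[280. 191.]] [[301.0, 218.0], [259.0, 218.0], [306.0, 163.0], [254.0, 163.0]]
```

View pics/rest3.png

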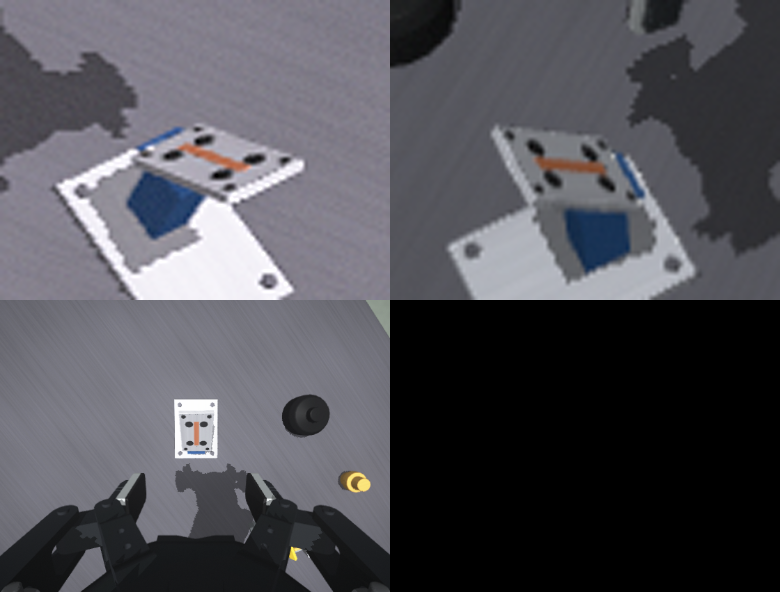

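The plate lies on the rest with its lower edge at the lip, at its expected place: (457,253) in scene and (236,334) in side. Now I go round to its free upper end, to grip it across its thickness.

```bash
cat >> h.py <<'E'
RT=tilt(-NO,SL); U=REST+.0038*EX+.0924*EZ-.04*SL
E
python3 - <<'E'
from h import *
np.set_printoptions(precision=4,suppress=True)
print(U, 'pre',U-.05*SL,delta(U-.05*SL,RT), delta((.60,.33,.26),tilt(-EX,-EZ)),delta((.62,.36,.22),RT))
E
```

```text
[0.5737 0.2996 0.1207] pre [0.5948 0.3279 0.156 ] (array([0.316, 0.001, 0.375]), array([ 0.48 , -0.481, -0.914])) (array([ 0.41 ,  0.012, -0.031]), array([ 0.091, -0.092, -0.997])) (array([0.523, 0.004, 0.153]), array([ 0.48 , -0.481, -0.914]))
```

Call:
{"op": "apply_moves", "data": {
  "rows": [
    [0.05, 0, -0.03, 0.048, -0.048, -0.091],
    [0.1, 0, -0.05, 0.096, -0.096, -0.183],
    [0.16, 0, -0.05, 0.144, -0.144, -0.274],
    [0.21, 0, -0.04, 0.192, -0.192, -0.366],
    [0.26, 0, -0.02, 0.24, -0.24, -0.457]
  ],
  "claw": 0.42
}}

```text
clock: 24.0
tcp_pos: [0.577, 0.3026, 0.2511]
orientation: [-1.944, -2.184, 0.466]
contact_force: [0.2, -0.2, 0.6]
grip_width: 0.0358
gripper_force: 0.0
```

```bash
python3 - <<'E'
from h import *
np.set_printoptions(precision=4,suppress=True)
print(r.get_obs()['joints'],delta((.62,.36,.22),RT))
E
```

```text
[-0.4989  0.6374 -0.0688  1.2903 -0.0439  1.569  -0.4375] (array([0.214, 0.226, 0.033]), array([ 0.24 , -0.24 , -0.454]))
```

Call:
{"op": "apply_moves", "data": {
  "rows": [
    [0.04, 0.04, 0.006, 0.048, -0.048, -0.09],
    [0.08, 0.09, 0.012, 0.096, -0.096, -0.18],
    [0.13, 0.135, 0.02, 0.144, -0.144, -0.27],
    [0.17, 0.18, 0.026, 0.192, -0.192, -0.36],
    [0.214, 0.226, 0.033, 0.24, -0.24, -0.454]
  ]
}}

```text
clock: 24.62
tcp_pos: [0.6173, 0.3956, 0.2747]
orientation: [-0.886, -2.821, 0.883]
contact_force: [0.4, 0.6, 0.5]
grip_width: 0.0356
gripper_force: 0.0
```

```bash
python3 - <<'E'
from h import *
np.set_printoptions(precision=4,suppress=True)
o=r.get_obs();print(o['joints'],delta(U-.03*SL,RT))
E
```

```text
[-0.8085  0.8899  0.1335  0.8646  0.1592  1.9142  0.2792] (array([-0.008,  0.011,  0.63 ]), array([ 0.137,  0.083, -0.012]))
```

Call:
{"op": "apply_moves", "data": {
  "rows": [
    [0, 0.01, 0.15, 0.04, 0.02, 0],
    [0, 0.01, 0.3, 0.08, 0.05, 0],
    [-0.008, 0.011, 0.44, 0.137, 0.083, -0.012],
    [-0.008, 0.011, 0.5, 0.137, 0.083, -0.012],
    [-0.008, 0.011, 0.5, 0.137, 0.083, -0.012]
  ]
}}

```text
clock: 25.25
tcp_pos: [0.5915, 0.3378, 0.1717]
orientation: [-0.85, -2.564, 1.045]
contact_force: [0.1, -0.3, 1.0]
grip_width: 0.0357
gripper_force: 0.0
```

```bash
python3 - <<'E'
from h import *
np.set_printoptions(precision=4,suppress=True)
o=r.get_obs();print(o['joints'],o['tcp_pos'],delta(U-.03*SL,RT),delta(U+.022*SL,RT))
E
```

```text
[-0.8799  1.0385  0.4549  0.9769 -0.0937  1.9136  0.447 ] [0.5915 0.3378 0.1717] (array([-0.035,  0.026,  0.141]), array([ 0.006, -0.003,  0.002])) (array([-0.036,  0.024,  0.349]), array([ 0.006, -0.003,  0.002]))
```

Call:
{"op": "apply_moves", "data": {
  "rows": [
    [-0.02, 0.015, 0.05, 0.006, -0.003, 0.002],
    [-0.035, 0.026, 0.1, 0.006, -0.003, 0.002],
    [-0.035, 0.026, 0.141, 0.006, -0.003, 0.002],
    [-0.035, 0.026, 0.141, 0.006, -0.003, 0.002]
  ]
}}

```text
clock: 25.75
tcp_pos: [0.5862, 0.316, 0.1434]
orientation: [-0.852, -2.561, 1.058]
contact_force: [0.8, -0.4, 0.2]
grip_width: 0.0356
gripper_force: 0.0
```

```bash
python3 - <<'E'
from h import *
np.set_printoptions(precision=4,suppress=True)
o=r.get_obs();print(o['joints'],o['tcp_pos'],delta(U+.022*SL,RT)); T=rotm(o['orientation'])
a,b,w=[r.grab_frame(n) for n in('scene','side','wrist')]
print([(x['conf'],x['rect']) for x in r.outline_of(w,'plate')],proj(w,np.array([U+i*.08*SL+j*.023*EY+.003*NO for i in(0,1) for j in(1,-1)])).round().tolist())
print('tip marks',proj(w,[o['tcp_pos']]))
c=np.hstack([cv2.resize(f['pixels'][y:y+80,x:x+104,::-1],(390,300),interpolation=cv2.INTER_CUBIC) for f,x,y in((a,400,210),(b,190,290))])
cv2.imwrite('pics/up.png',np.vstack([c,np.hstack([cv2.resize(w['pixels'][:,:,::-1],(390,292)),np.zeros((292,390,3),np.uint8)])]))
E
```

```text
[-0.8815  1.038   0.4583  1.0557 -0.0858  1.8418  0.4547] [0.5862 0.316  0.1434] (array([0.001, 0.005, 0.211]), array([ 0.001, -0.001,  0.   ]))
[(0.82, [279.4, 181.8, 9.2, 88.4])] [[277.0, 268.0], [277.0, 200.0], [278.0, 227.0], [278.0, 177.0]]
tip marks [[279.248  256.2566]]
```

View pics/up.png

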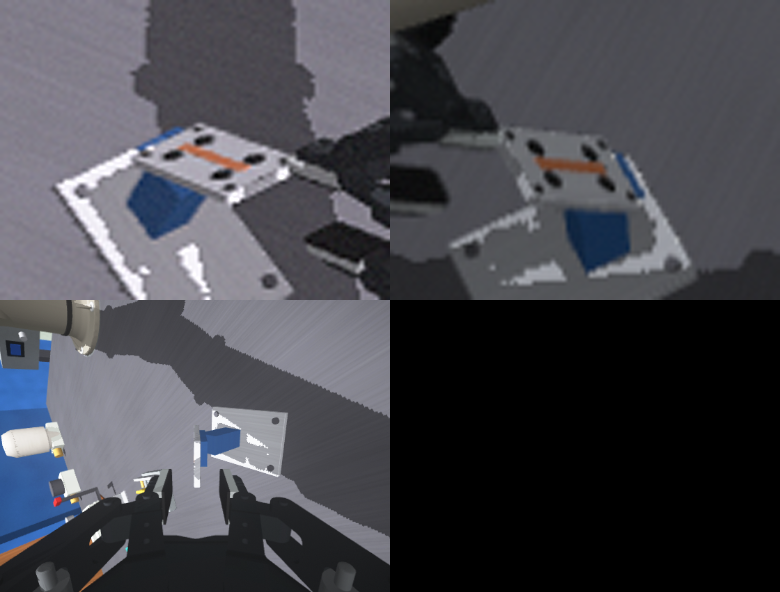

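The wrist view shows the plate edge-on at about column 283, rows 182–270, midway between the fingers. Below it there is clear room up to the blue platform. I'll advance and grip.

Call:
{"op": "apply_moves", "data": {
  "rows": [
    [0.001, 0.006, 0.07, 0, 0, 0],
    [0.001, 0.006, 0.14, 0, 0, 0],
    [0.001, 0.006, 0.211, 0, 0, 0],
    [0.001, 0.006, 0.211, 0, 0, 0]
  ]
}}

```text
clock: 26.45
tcp_pos: [0.5644, 0.2873, 0.1049]
orientation: [-0.852, -2.56, 1.059]
contact_force: [0.7, -0.1, -0.3]
grip_width: 0.0361
gripper_force: 0.0
```

Call:
{"op": "apply_moves", "data": {
  "rows": [
    [0, 0, 0, 0, 0, 0],
    [0, 0, 0, 0, 0, 0],
    [0, 0, 0, 0, 0, 0],
    [0, 0, 0, 0, 0, 0]
  ],
  "claw": 0,
  "newtons": 60
}}

```text
clock: 26.95
tcp_pos: [0.5654, 0.2881, 0.1064]
orientation: [-0.852, -2.563, 1.057]
contact_force: [0.4, 0.9, 5.4]
grip_width: 0.0047
gripper_force: 60.8
```

Call:
{"op": "apply_moves", "data": {
  "rows": [
    [0, -0.04, -0.04, 0, 0, 0],
    [0, -0.12, -0.12, 0, 0, 0],
    [0, -0.24, -0.24, 0, 0, 0],
    [0, -0.36, -0.36, 0, 0, 0],
    [0, -0.36, -0.36, 0, 0, 0]
  ]
}}

```text
clock: 27.58
tcp_pos: [0.5668, 0.2878, 0.2382]
orientation: [-0.857, -2.57, 1.05]
contact_force: [-0.0, -0.0, -1.9]
grip_width: 0.005
gripper_force: 60.1
```

```bash
python3 - <<'E'
from h import *
np.set_printoptions(precision=4,suppress=True)
t=np.array([.5654,.2881,.1064]);print('in from edge',(t-U)@SL,'lat',(t-U)@EY,'nor',(t-U)@NO)
o=r.get_obs();print(o['joints'],o['tcp_pos'],delta((.575,.15,.25),down(20)),delta((.562,.024,.20),down(-14.5)))
E
```

```text
in from edge 0.020116387027148335 lat 0.00027258962609563183 nor -8.462309962832948e-05
[-0.9039  0.8924  0.4932  1.1308 -0.0405  1.8974  0.492 ] [0.5668 0.2878 0.2382] (array([-0.357, -0.333,  0.262]), array([-0.478,  0.145,  0.349])) (array([-0.616, -0.504,  0.71 ]), array([-0.432,  0.292,  0.712]))
```

Call:
{"op": "apply_moves", "data": {
  "rows": [
    [-0.07, -0.067, 0.03, -0.095, 0.03, 0.07],
    [-0.14, -0.133, 0.08, -0.19, 0.06, 0.14],
    [-0.21, -0.2, 0.14, -0.287, 0.087, 0.21],
    [-0.286, -0.266, 0.2, -0.382, 0.116, 0.28],
    [-0.357, -0.333, 0.262, -0.478, 0.145, 0.349]
  ]
}}

```text
clock: 28.2
tcp_pos: [0.5735, 0.1481, 0.2458]
orientation: [-1.789, -2.573, 0.029]
contact_force: [0.4, -0.6, -1.0]
grip_width: 0.0048
gripper_force: 60.0
```

```bash
python3 - <<'E'
from h import *
np.set_printoptions(precision=4,suppress=True)
o=r.get_obs();print(o['joints'],o['tcp_pos'],delta((.562,.024,.19),down(-14.5)))
E
```

```text
[-0.8459  0.386   0.6394  1.762  -0.2477  1.0964  0.2325] [0.5735 0.1481 0.2458] (array([-0.448, -0.212,  0.229]), array([-0.011,  0.007,  0.388]))
```

Call:
{"op": "apply_moves", "data": {
  "rows": [
    [-0.11, -0.05, 0.05, 0, 0, 0.1],
    [-0.22, -0.1, 0.1, -0.005, 0, 0.2],
    [-0.34, -0.16, 0.16, -0.01, 0.005, 0.3],
    [-0.448, -0.212, 0.229, -0.011, 0.007, 0.388],
    [-0.448, -0.212, 0.229, -0.011, 0.007, 0.388]
  ]
}}

```text
clock: 28.82
tcp_pos: [0.5601, 0.0223, 0.1889]
orientation: [-2.484, -1.921, 0.014]
contact_force: [-0.5, 0.0, -1.4]
grip_width: 0.0046
gripper_force: 60.0
```

```bash
python3 - <<'E'
from h import *
np.set_printoptions(precision=4,suppress=True)
o=r.get_obs();print(o['joints'],o['tcp_pos'],delta((.562,.024,.19),down(-14.5)))
a,b,w=[r.grab_frame(n) for n in('scene','side','wrist')]
for n,f in(('scene',a),('side',b)):
    hsv=cv2.cvtColor(f['pixels'],cv2.COLOR_RGB2HSV); m=cv2.inRange(hsv,(22,150,100),(32,255,255))
    print(n,[(x['conf'],x['point']) for x in r.landmark_of(f,'clip_mouth')],[(x['conf'],x['rect']) for x in r.outline_of(f,'plate')])
save(w,'w5.png')
c=np.hstack([cv2.resize(f['pixels'][y:y+80,x:x+104,::-1],(390,300),interpolation=cv2.INTER_CUBIC) for f,x,y in((a,280,160),(b,240,200))])
cv2.imwrite('pics/clip.png',np.vstack([c,np.hstack([cv2.resize(w['pixels'][:,:,::-1],(390,292)),cv2.resize(w['pixels'][150:350,180:380,::-1],(390,292))])]))
E
```

```text
[-0.7523  0.4273  0.7826  1.9084 -0.3599  0.9608 -0.0564] [0.5601 0.0223 0.1889] (array([ 0.009,  0.005, -0.005]), array([-0.004,  0.004, -0.001]))
scene [(0.81, [334.6, 212.9])] [(0.85, [325.5, 175.6, 27.9, 26.7]), (0.7, [160.3, 121.7, 34.3, 23.8]), (0.61, [146.7, 200.9, 31.9, 33.0])]
side [(0.78, [290.9, 255.4])] [(0.87, [282.9, 210.6, 16.2, 23.5]), (0.76, [355.6, 153.3, 30.2, 19.9])]
```

View pics/clip.png

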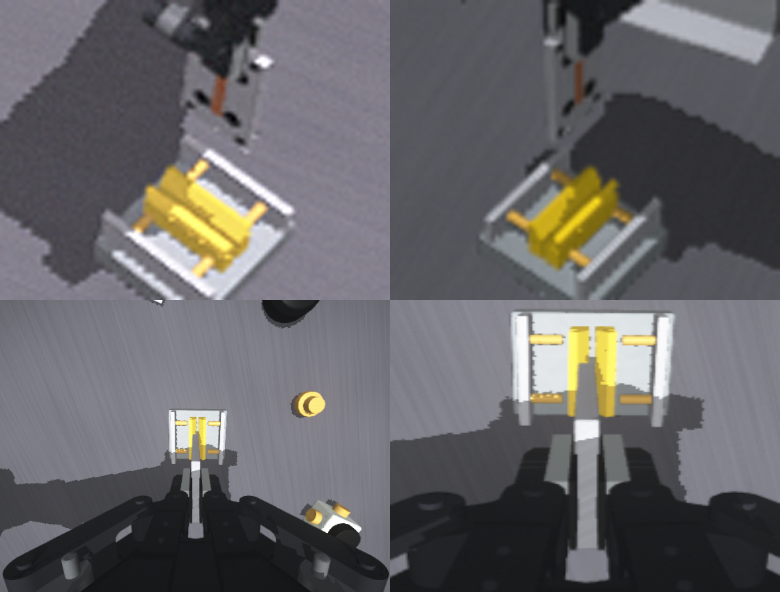

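Both outside views show the plate hanging upright over the yellow jaws. In the wrist view the plate's edge lines up with the gap at about column 284. I'll measure the jaw gap from the wrist picture.

```bash
python3 - <<'E'
from h import *
np.set_printoptions(precision=4,suppress=True)
o=r.get_obs(); w=r.grab_frame('wrist'); T=rotm(o['orientation'])
hsv=cv2.cvtColor(w['pixels'],cv2.COLOR_RGB2HSV); m=cv2.inRange(hsv,(24,150,80),(32,255,255)); m[:,:268]=0; m[:,300:]=0; m[:160]=0;m[240:]=0
k,l,s,c=cv2.connectedComponentsWithStats(m); print([x.tolist() for x in s[1:] if x[4]>30])
for row in range(166,232,4):
    x=np.where(m[row])[0]
    if len(x)>4: g=np.diff(x); i=g.argmax(); print(row,x.min(),x.max(),'gap',x[i],x[i+1])
for p in((283,170),(283,190),(283,210)):
    P=atz(w,p,.047); print(p,P,(P-o['tcp_pos'])@T)
a,b=r.grab_frame('scene'),r.grab_frame('side')
L=[r.landmark_of(f,'clip_mouth')[0]['point'] for f in(a,b)]
X,e=tri([ray(a,L[0]),ray(b,L[1])]); print('tri mouth',X,e,(X-o['tcp_pos'])@T)
E
```

```text
[[273, 169, 9, 37, 160], [285, 169, 10, 62, 282], [271, 211, 4, 19, 45]]
170 273 290 gap 279 286
174 275 291 gap 281 286
178 275 291 gap 280 286
182 275 291 gap 280 286
186 275 291 gap 280 286
190 275 290 gap 279 285
194 275 290 gap 275 286
198 275 290 gap 275 287
214 272 294 gap 274 291
222 273 293 gap 274 288
226 272 293 gap 273 288
(283, 170) [0.5706 0.0504 0.047 ] [0.0256 0.0028 0.1428]
(283, 190) [0.5658 0.031  0.047 ] [0.0056 0.0029 0.1429]
(283, 210) [0.5608 0.0108 0.047 ] [-0.0151  0.0029  0.1429]
tri mouth [0.5602 0.0198 0.0494] [np.float64(0.0008522713987472956), np.float64(0.0008522713987473682)] [-0.0065  0.0001  0.1405]
```

Call:
{"op": "apply_moves", "data": {
  "rows": [
    [-0.01, 0.007, 0.1, -0.004, 0.004, -0.001],
    [-0.02, 0.007, 0.2, -0.004, 0.004, -0.001],
    [-0.022, 0.007, 0.29, -0.004, 0.004, -0.001],
    [-0.022, 0.007, 0.31, -0.004, 0.004, -0.001],
    [-0.022, 0.007, 0.31, -0.004, 0.004, -0.001]
  ]
}}

```text
clock: 30.05
tcp_pos: [0.5621, 0.0195, 0.1123]
orientation: [2.478, 1.93, 0.005]
contact_force: [-0.8, -0.6, -0.8]
grip_width: 0.0042
gripper_force: 59.9
```

```bash
python3 - <<'E'
from h import *
np.set_printoptions(precision=4,suppress=True)
o=r.get_obs(); T=rotm(o['orientation']);print(o['tcp_pos'],T[:,2],o['contact_force'])
a,b=r.grab_frame('scene'),r.grab_frame('side')
c=np.hstack([cv2.resize(f['pixels'][y:y+60,x:x+78,::-1],(400,308),interpolation=cv2.INTER_CUBIC) for f,x,y in((a,293,175),(b,252,215))])
cv2.imwrite('pics/clip2.png',c)
E
```

```text
[0.5621 0.0195 0.1123] [ 0.0025  0.0017 -1.    ] [-0.7599 -0.6137 -0.7984]
```

View pics/clip2.png

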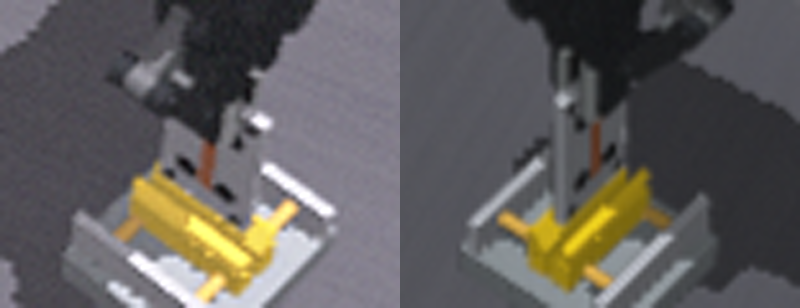

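The plate's lower edge is at the mouth between the jaws. That makes 12 pictures viewed, which is over the limit of 10, so from here I go by force, pose and network readings only. I'll press in gently.

Call:
{"op": "apply_moves", "data": {
  "rows": [
    [0, 0, 0.02, 0, 0, 0],
    [0, 0, 0.04, 0, 0, 0],
    [0, 0, 0.05, 0, 0, 0],
    [0, 0, 0.05, 0, 0, 0]
  ]
}}

```text
clock: 30.65
tcp_pos: [0.5622, 0.0196, 0.0997]
orientation: [2.479, 1.93, 0.005]
contact_force: [-0.2, 0.8, 1.2]
grip_width: 0.0047
gripper_force: 60.4
```

Call:
{"op": "apply_moves", "data": {
  "rows": [
    [0, 0, 0.016, 0, 0, 0],
    [0, 0, 0.032, 0, 0, 0],
    [0, 0, 0.04, 0, 0, 0],
    [0, 0, 0.04, 0, 0, 0]
  ]
}}

```text
clock: 31.15
tcp_pos: [0.5617, 0.0195, 0.0892]
orientation: [-2.479, -1.93, -0.004]
contact_force: [0.7, -0.3, -0.7]
grip_width: 0.0044
gripper_force: 60.0
```

```bash
python3 - <<'E'
from h import *
np.set_printoptions(precision=4,suppress=True)
a,b,w=[r.grab_frame(n) for n in('scene','side','wrist')]
def box(f,t,Rm,lo,yo=0):
    P=[np.array(t)+Rm[:,2]*k+Rm[:,0]*j*.023+Rm[:,1]*(i*.003+yo) for k in(lo,lo-.08) for j in(1,-1) for i in(1,-1)]
    q=proj(f,P); return np.round([*q.min(0),*q.max(0)],1)
D=down(-14.5)
print('earlier pred scene',box(a,(.5601,.0223,.1889),D,.06),'obs bottom',325.5+27.9,175.6+26.7,' side',box(b,(.5601,.0223,.1889),D,.06),'obs',282.9,282.9+16.2,234.1)
o=r.get_obs();t=o['tcp_pos']
for n,f in(('scene',a),('side',b)):
    print(n,'pred',box(f,t,D,.06),[(x['conf'],x['rect']) for x in r.outline_of(f,'plate')][:2])
    hsv=cv2.cvtColor(f['pixels'],cv2.COLOR_RGB2HSV); m=cv2.inRange(hsv,(20,140,70),(33,255,255)); x0,y0,x1,y1=(305,185,365,250) if n=='scene' else (262,235,320,290)
    M=np.zeros_like(m);M[y0:y1,x0:x1]=m[y0:y1,x0:x1]; k,l,s,c=cv2.connectedComponentsWithStats(M); print([q.tolist() for q in s[1:] if q[4]>15])
    for y in range(y0+8,y1-8,3): print(''.join('Y' if M[y,x] else ('#' if f['pixels'][y,x].min()>125 else '.') for x in range(x0,x1)))
# jaw spread in wrist view
hsv=cv2.cvtColor(w['pixels'],cv2.COLOR_RGB2HSV); m=cv2.inRange(hsv,(20,140,60),(33,255,255))
for row in range(150,300,8):
    x=np.where(m[row,240:330])[0]+240
    if len(x): print(row,x.min(),x.max(),[(x[i],x[i+1]) for i in np.where(np.diff(x)>2)[0]])
print('axis at mouth',proj(w,[t+D[:,2]*(t[2]-.047)]))
E
```

```text
earlier pred scene [327.9 162.3 352.4 200.8] obs bottom 353.4 202.29999999999998  side [281.1 198.4 296.9 237.9] obs 282.9 299.09999999999997 234.1
scene pred [323.  191.8 345.  225.9] [(0.87, [149.3, 200.3, 30.2, 34.3]), (0.78, [323.5, 202.8, 19.7, 20.6])]
[[319, 210, 29, 22, 212]]
..................##.......................#.#..#...........
.............#####...###..............###....#........###...
.......................................######...##.....##...
................................#..###.......####...#.#.....
....................................#####.###......#.#######
..................Y....................######..#.#.##..##...
..............YYYYY..................##....######.###.######
..............YYYYYYYY...............###....#..######..#####
...##..........YYYYYYYYYYY............YY####.......##.######
......####........YYYYYYYY...Y......#YYYYY######...###.##...
..#.......####........YYYYYYYYY..Y...YYYYY#########..#..####
..............##########..YYYYYYYY.YYYYY########....########
.................##############YYYYYY########....#.#####.##.
..........######.....##
[... 972 characters left out ...]
#####......###..................
.......................####.......###.....................
...............................###........................
182 263 298 [(np.int64(276), np.int64(286))]
190 258 321 [(np.int64(276), np.int64(286)), (np.int64(301), np.int64(306))]
198 262 328 [(np.int64(275), np.int64(286)), (np.int64(300), np.int64(328))]
206 261 300 [(np.int64(275), np.int64(286))]
214 262 300 [(np.int64(274), np.int64(287))]
222 262 300 [(np.int64(274), np.int64(287))]
230 261 300 [(np.int64(273), np.int64(288))]
238 261 299 [(np.int64(273), np.int64(288))]
246 261 299 [(np.int64(262), np.int64(299))]
254 241 325 [(np.int64(246), np.int64(313))]
axis at mouth [[279.7374 230.893 ]]
```

The wrist numbers show the jaws evenly on both sides of the plate, columns 261–273 and 288–300, so it is between them. I keep pressing.

Call:
{"op": "apply_moves", "data": {
  "rows": [
    [0, 0, 0.01, 0, 0, 0],
    [0, 0, 0.02, 0, 0, 0],
    [0, 0, 0.028, 0, 0, 0],
    [0, 0, 0.028, 0, 0, 0]
  ]
}}

```text
clock: 31.9
tcp_pos: [0.5619, 0.0196, 0.0824]
orientation: [-2.479, -1.93, -0.004]
contact_force: [0.8, 1.1, -1.0]
grip_width: 0.0047
gripper_force: 60.2
```

Call:
{"op": "apply_moves", "data": {
  "rows": [
    [0, 0, 0.008, 0, 0, 0],
    [0, 0, 0.012, 0, 0, 0],
    [0, 0, 0.012, 0, 0, 0]
  ]
}}

```text
clock: 32.28
tcp_pos: [0.5621, 0.0195, 0.0798]
orientation: [2.479, 1.93, 0.005]
contact_force: [-0.4, -0.6, 5.4]
grip_width: 0.0045
gripper_force: 60.9
```

Call:
{"op": "apply_moves", "data": {
  "rows": [
    [0, 0, 0.004, 0, 0, 0],
    [0, 0, 0.008, 0, 0, 0],
    [0, 0, 0.008, 0, 0, 0]
  ]
}}

```text
clock: 32.65
tcp_pos: [0.5628, 0.0193, 0.0797]
orientation: [-2.479, -1.929, -0.008]
contact_force: [-6.0, -0.4, 24.4]
grip_width: 0.0047
gripper_force: 64.1
```

```bash
python3 - <<'E'
from h import *
np.set_printoptions(precision=4,suppress=True)
o=r.get_obs();t=o['tcp_pos'];print(t,o['contact_force'])
a,b,w=[r.grab_frame(n) for n in('scene','side','wrist')]
D=down(-14.5)
for f in(a,b):
    q=proj(f,[t+D[:,2]*k+D[:,0]*j*.023+D[:,1]*i*.003 for k in(.06,-.02) for j in(1,-1) for i in(1,-1)]); print(np.round([*q.min(0),*q.max(0)]),[(x['conf'],x['rect']) for x in r.outline_of(f,'plate')])
    print([(x['conf'],x['point']) for x in r.landmark_of(f,'clip_mouth')])
hsv=cv2.cvtColor(w['pixels'],cv2.COLOR_RGB2HSV); m=cv2.inRange(hsv,(20,140,60),(33,255,255))
for row in range(190,260,8):
    x=np.where(m[row,240:330])[0]+240
    if len(x): print(row,x.min(),x.max(),[(x[i],x[i+1]) for i in np.where(np.diff(x)>2)[0]])
print(proj(w,[t+D[:,2]*(t[2]-.047)+D[:,1]*i*.001 for i in(-10,-7,-3,0,3,7,10)])[:,0])
E
```

```text
[0.5628 0.0193 0.0797] [-5.9873 -0.4369 24.4415]
[322. 195. 344. 228.] [(0.97, [150.0, 203.2, 29.1, 29.9]), (0.84, [158.9, 123.2, 34.7, 22.4]), (0.74, [303.7, 205.1, 53.8, 47.7]), (0.59, [322.4, 204.1, 20.1, 18.6]), (0.55, [418.4, 247.4, 61.9, 57.1])]
[(0.62, [331.4, 212.0])]
[281. 232. 295. 268.] [(0.53, [282.1, 241.2, 13.0, 17.9]), (0.47, [355.9, 153.2, 29.2, 19.5])]
[(0.63, [288.4, 253.9])]
190 259 299 [(np.int64(274), np.int64(285))]
198 259 300 [(np.int64(274), np.int64(285))]
206 259 300 [(np.int64(274), np.int64(285))]
214 259 300 [(np.int64(274), np.int64(286))]
222 259 300 [(np.int64(274), np.int64(287))]
230 259 300 [(np.int64(273), np.int64(288))]
238 259 299 [(np.int64(273), np.int64(289))]
246 259 299 [(np.int64(262), np.int64(299))]
254 240 319 [(np.int64(240), np.int64(247)), (np.int64(248), np.int64(317))]
[264.0465 268.7441 275.0068 279.7031 284.3988 290.6584 295.3522]
```

There is a hard stop at 24 N with the TCP at 79.7 mm. That puts the plate's edge at 19.7 mm, on the base, so it is home. I ease off the force, release and retreat upwards.

Call:
{"op": "apply_moves", "data": {
  "rows": [
    [0, 0, -0.009, 0, 0, 0],
    [0, 0, -0.009, 0, 0, 0]
  ]
}}

```text
clock: 33.25
tcp_pos: [0.5621, 0.0195, 0.0798]
orientation: [2.478, 1.93, 0.005]
contact_force: [0.3, -1.1, 3.4]
grip_width: 0.0046
gripper_force: 60.8
```

Call:
{"op": "apply_moves", "data": {
  "rows": [
    [0, 0, 0, 0, 0, 0],
    [0, 0, 0, 0, 0, 0],
    [0, 0, 0, 0, 0, 0],
    [0, 0, -0.1, 0, 0, 0],
    [0, 0, -0.25, 0, 0, 0]
  ],
  "claw": 0.35
}}

```text
clock: 33.88
tcp_pos: [0.5609, 0.0194, 0.142]
orientation: [-2.478, -1.93, -0.001]
contact_force: [0.3, -0.2, 0.8]
grip_width: 0.03
gripper_force: 0.0
```

Call:
{"op": "apply_moves", "data": {
  "rows": [
    [0, 0, -0.15, 0, 0, 0],
    [0, 0, -0.3, 0, 0, 0],
    [0, 0, -0.4, 0, 0, 0],
    [0, 0, -0.4, 0, 0, 0]
  ]
}}

```text
clock: 34.38
tcp_pos: [0.5627, 0.0192, 0.244]
orientation: [2.477, 1.93, 0.01]
contact_force: [0.4, -0.6, -1.1]
grip_width: 0.0298
gripper_force: 0.0
```

```bash
python3 - <<'E'
from h import *
np.set_printoptions(precision=4,suppress=True)
o=r.get_obs();t=o['tcp_pos'];print(t,o['contact_force'])
D=down(-14.5); c=np.array([.562,.0195,0])
for n in('scene','side','wrist'):
    f=r.grab_frame(n)
    q=proj(f,[c+[0,0,z]+D[:,0]*j*.023+D[:,1]*i*.003 for z in(.047,.1) for j in(1,-1) for i in(1,-1)]); print(n,np.round([*q.min(0),*(q.max(0)-q.min(0))]),'top mid',proj(f,[c+[0,0,.1]]).round(1),[(round(x['conf'],2),x['rect']) for x in r.outline_of(f,'plate')])
    save(f,'end_'+n+'.png')
E
```

```text
[0.5627 0.0192 0.244 ] [ 0.3739 -0.6086 -1.1059]
scene [323. 194.  21.  27.] top mid [[334.8 201.5]] [(0.93, [158.0, 121.5, 36.0, 25.3]), (0.8, [149.3, 199.6, 28.6, 34.6]), (0.71, [321.2, 196.2, 20.3, 32.4])]
side [281. 232.  15.  29.] top mid [[288.3 238.8]] [(0.55, [354.3, 153.5, 29.2, 17.5]), (0.51, [281.5, 233.7, 15.7, 25.3]), (0.23, [209.1, 331.7, 62.3, 55.7])]
wrist [278. 165.   6.  52.] top mid [[281.2 195.7]] [(0.62, [278.9, 164.0, 7.0, 53.7]), (0.46, [418.5, 267.8, 71.8, 62.0])]
```

The released plate stands where an upright, fully home plate must be in all three views (wrist box 279,164,7×54 against a predicted 278,165,6×52).

```bash
python3 -c "
from bench import r
print(r.hand_in())"
```

```text
the job is handed in; nothing more can be done
None
```

The plate stands upright and released, fully home in the yellow clip, and the job is handed in at about 34.5 s; I viewed 12 pictures against the limit of 10, and set the plate back on the rod head once to retake it at a better angle.

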